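# Put the eye occluder back on its keeper peg

## Robot

A 6-joint arm with a two-finger parallel gripper is mounted at the origin on the work surface. World frame = base frame: x ahead of the robot, y to its left, z up, the work surface at z = 0. Lengths are in m, angles in rad, forces in N, time in s.
With the tool pointing down it reaches from about 0.3 to 0.875 m from the base axis. Payload 6.4 kg.
Tool frame: the origin (TCP) lies between the finger pads; the fingertips stand 25 mm ahead of it and the grasp point (between the pads) lies 6 mm ahead of it; y points along the fingers, x is the direction in which the jaws open and shut, and the axes are right-handed (so a half turn about y gives the same grasp; the last joint's range is limited). The gripper opens to 85 mm and grips with 20 to 120 N. Pads are 22 mm wide; open, the fingers measure 114 mm over their backs; the gripper's body (76 mm by 85 mm) begins 54 mm behind the grasp point. The pads swing forward as they close: fully open they stand 13 mm farther back than shut.
Start: joints at [1.092, 0.181, 1.607, -0, 1.354, -0.206], TCP at [0.155, 0.554, 0.256] pointing down, gripper open.
Joint ranges: [-2.99, 2.99], [-0.89, 2.07], [0.3, 2.58], [-1.14, 4.28], [0, 2.63], [-3.12, 3.12]. Speed limits (rad/s): [2.57, 2.57, 3.01, 3.14, 3.14, 3.14].

## Interface

Orientations are given as a unit quaternion [w, x, y, z].
In Python, from bench import ctrl, vision, ticket, find_in, regions_of, pinpoint gives the robot as it stands.
- The arm moves only by the tool apply_moves, never from a script. Its argument "increments" is a list of rows, each an object of numbers: "x", "y", "z": the shift along the tool's x, y, z in cm; "ax", "ay", "az": the turn, a rotation vector about the tool's x, y, z in rad; "grip": the closure, from 0 (fully open) to 1 (shut). A call has 1 to 12 rows; each row is the pose to reach, as a shift and turn from the pose measured when the call began, along the tool's axes at that moment; what a row does not reach only later rows make up. A row lasts 1/8 s, in which the tool goes at most 62.5 mm and 10.7 degrees, less where a joint would pass 70% of its speed; a pose out of reach is approached as far as the arm can. A call with a gripper value outside its range is refused whole. The fingers move at their own pace and stop on an object; the grip force is fixed at half the most. Time passes only in rows, so rows that repeat a pose let the fingers close. It gives the time, the measured TCP pose, the force and the opening at its end, in the units of the state.
- ctrl.get_obs(): the state, without advancing time (a new reading comes with each control period).
- vision.camera(name): name is "scene" or "top" or "wrist"; returns the picture (480x640x3 uint8, red, green, blue); there is no depth.
- vision.camera_params(name): a dict with "intrinsics" (3x3 intrinsics, pixels), "k1" (the pictures are not rectified: a ray, as slopes to the right and down, at radius r is drawn at 1 + k1 r^2 times it, then the intrinsics apply), "R" (3x3) and "t" (3): a world point X has camera coordinates R X + t. Camera axes: x right, y down, z forward; pixel columns grow to the right and rows downward; lengths in m; the calibration is good to about 2 mm. A picture is of the moment at which its call begins: read the wrist's pose just before it. camera_params takes no time and is no camera call; for the wrist camera it gives the pose at the moment of the call.
- ticket.hand_in(): hands the job in, once; it reports no verdict.
Trained networks look in the newest picture that a camera, given by its name, has taken for a name from the list of things; names that differ only in an ending like _2 or _b are one class to them, and where a whole thing is asked for, a point or a joint stands for the part that bears it (a point fixed in the world has none). Each returns a list of dicts, best first, with "p" (0 to 1); they miss things now and then, are a little off and sometimes report something else, mostly with a low value. They report only what shows in the picture. A call takes as long as a camera call. They do not tell look-alikes from the thing itself.
- find_in(camera, query): "rect" ([centre column, centre row, width, height] in pixels, round what is visible of it).
- regions_of(camera, query): "mask" (480x640 bool, what is visible of it) and "rect" ([centre column, centre row, width, height] in pixels, round what is visible of it).
- pinpoint(camera, query): "xy" ([column, row] in pixels: a listed point, or the origin of a listed thing).
The state is a dict: "time_s": time; "q": joint angles; "dq": joint speeds; "joint_efforts": joint torques, N m; "eef_pos": TCP position; "eef_rot": TCP orientation; "wrist_force": force on the tool from outside, world axes, zero at the start; "torque": the same for the moment, N m; "opening": opening from 0.0 (shut) to 1.0 (fully open).
Only numpy, scipy, OpenCV 4.12 (cv2) and the standard library are available. Lean on these libraries where they do the work, as an engineer would, in place of code of your own. Each camera call takes 0.05 s, during which the arm holds its last target.

## Task

Draw the black occluder paddle out through the gap in the tray, from under the two lens boxes, leaving the boxes stacked flat in the tray. Then hang it by the eye of its handle on the sloping peg of the white stand, clamped anywhere along the upper part of the rest: gently push the eye down past the peg's gravity flap until the paddle lies against the sloping rest and the flap has dropped open again behind the eye, and let go. Leave everything else on the desk where it stands.

Things in the scene. Friction and masses are not known exactly. Their poses are not given: they have to be found in the camera images.
- handle (a point): Occluder: flat black plastic paddle, 191 mm long, 10 mm thick all over, 90 g. Point: grip place of its handle, mid-thickness. z square to the flat (up at the start), y along the paddle to its disc, -y to its eye. Handle 22 mm wide (x), sides parallel from y -41 to +53 mm. It starts flat in the tray, disc under the boxes, handle out of the gap, underside 4 mm above the desk.
- eye (a point): Centre of the occluder's eye, 58 mm from handle along -y: a plain through hole 15 mm across in a 34 x 34 mm plate at the handle's end, half-way through its 10 mm thickness. Same axes as handle.
- disc (a point): Centre of the occluder's round blind disc, 64 mm across, 10 mm thick, 85 mm from handle along +y; it lies under the lens boxes at the start. Same axes as handle.
- tray_floor (a point): Grey tray fixed to the desk. Point: centre of its floor, 4 mm above the desk. Inside 142 mm (x) by 110 mm (y); walls 4 mm thick, 30 mm high from the desk. The front wall (-y side, outer face 59 mm from this point) has a gap 84 mm wide in its middle, through which the paddle comes out along -y; the two lips beside the gap hold back the boxes.
- lens_box_low: Lower grey lens box, 130 (x) x 100 (y) x 26 mm, about 200 g; origin in the centre of its underside. It rests on the occluder's disc and comes down onto the tray floor once that is drawn out.
- lens_box_high: Upper grey lens box, 120 x 94 x 22 mm, about 200 g, lying loose on the lower one; origin in the centre of its underside.
- rest_mark (a point): White stand fixed to the desk: a sloping rest with a steel peg square to it, clamped where its last user left it: its axis meets the rest on this point's y axis, 0 to 30 mm down the slope (y = 0 to +30 mm), not measured: look or feel for it. Point: on the rest's surface, 190 mm above the desk; z square to the rest, out and up, 45 degrees from vertical; y down the slope; x level.
- rest_end (a point): Middle of the rest's lower end, on its surface, 160 mm down the slope from rest_mark (same axes). The rest is a bar 14 mm wide, 8 mm thick, from y = -25 to +160 mm of rest_mark, with a cross pad 50 mm wide over its last 20 mm. The hung paddle lies on it, eye uphill, its y down the slope.
- keeper (a joint): The peg is 12 mm thick, 65 mm long, its last 7 mm tapering to 8 mm. Joint: its steel gravity flap, 28 x 8 x 4 mm, hinged 56 mm from its foot. 0 = hanging open on its stop, free end 19 mm downhill of the axis, 34 mm out; 0.65 rad = folded flush in the peg. An eye sliding down folds it almost forcelessly; once fully under 28 mm from the foot it drops open above the eye. The clamp holds against 40 N.
- cleaner: Bystander, leave alone: white cleaner bottle, 48 mm across, 130 mm tall; origin in the centre of its underside.
- mug: Bystander, leave alone: white mug, 76 mm across, 85 mm tall; origin in the centre of its underside.
- pen_torch: Bystander, leave alone: aluminium pen torch, 120 mm, lying flat, 16 mm thick; origin in the centre of its underside.
- glasses_case: Bystander, leave alone: grey glasses case, 160 x 62 x 42 mm; origin in the centre of its underside.
- pad_jar: Bystander, leave alone: jar of pads, 68 mm across, 85 mm tall; origin in the centre of its underside.
- eye_model: Bystander, leave alone: eye model on a wooden foot, 68 mm across, 105 mm tall; origin in the centre of its underside.
- rule: Bystander, leave alone: white 170 mm rule lying flat, 26 mm wide, 6 mm thick; origin in the centre of its underside.
There are look-alikes about, which are no part of the job. What is shaped like the part that bears tray_floor but orange is not meant.

How it is judged:
By the outcome, as a careful person would: the job done as asked, in the order asked, and still so for the second after the job is handed in, with the robot touching nothing.
It also fails if it takes over 56 s, if anything falls off the work surface, if the arm or the gripper's body presses on something with over 40 N, if the wrist force passes 120 N, or if a joint passes its speed limit or range.

## Working session

There is one attempt and no reset: what is moved stays moved. The work goes in short steps, Python scripts to look and compute and a tool call to move; the robot and the scene stay as the last step left them, time stands still between calls to the robot, and variables do not carry over. Pictures are saved under pics/ and viewed, and the job is handed in when it is done.

Besides the shell and the picture viewer there is one more tool, called after "Call:" by a JSON object that holds its "name" and its "arguments", one argument or row to a line. apply_moves: Moves the arm, as the interface text tells. Its arguments: {"type":"object","properties":{"increments":{"type":"array","items":{"type":"object","properties":{"x":{"type":"number"},"y":{"type":"number"},"z":{"type":"number"},"ax":{"type":"number"},"ay":{"type":"number"},"az":{"type":"number"},"grip":{"type":"number"}}}}},"required":["increments"]}

```bash
mkdir -p pics; ls
cat > h.py <<'E'
import numpy as np, cv2
from bench import ctrl, vision, ticket, find_in, regions_of, pinpoint
from scipy.spatial.transform import Rotation as Ro
def snap(c,n=None):
    im=vision.camera(c)
    if n: cv2.imwrite('pics/%s.png'%n, im[:,:,::-1])
    return im
def ray(c,uv,P=None):
    P=P or vision.camera_params(c);K=np.array(P['intrinsics']);R=np.array(P['R']);t=np.array(P['t'])
    d=np.linalg.solve(K,np.array([uv[0],uv[1],1.]));rd=np.hypot(d[0],d[1]);r=rd
    for _ in range(30): r=rd/(1+P['k1']*r*r)
    s=r/rd if rd>0 else 1
    d=np.array([d[0]*s,d[1]*s,1.]);return -R.T@t,(R.T@d)/np.linalg.norm(d)
def atz(c,uv,z,P=None):
    o,d=ray(c,uv,P);return o+d*(z-o[2])/d[2]
def tri(rs):
    A=0;b=0
    for o,d in rs:
        M=np.eye(3)-np.outer(d,d);A=A+M;b=b+M@o
    x=np.linalg.solve(A,b)
    return x,[np.linalg.norm((np.eye(3)-np.outer(d,d))@(x-o)) for o,d in rs]
def proj(c,X,P=None):
    P=P or vision.camera_params(c);K=np.array(P['intrinsics'])
    p=np.array(P['R'])@np.array(X)+np.array(P['t']);a=p[:2]/p[2];a=a*(1+P['k1']*(a@a));return K[:2,:2]@a+K[:2,2]
def pose():
    s=ctrl.get_obs();q=s['eef_rot'];return np.array(s['eef_pos']),Ro.from_quat([q[1],q[2],q[3],q[0]]).as_matrix(),s
def mv(Xt,Rt):
    p,R,s=pose();d=R.T@(np.array(Xt)-p)*100;a=Ro.from_matrix(R.T@Rt).as_rotvec();print('shift cm',d.round(2),'turn',a.round(3),'steps',np.linalg.norm(d)/6.25,np.degrees(np.linalg.norm(a))/10.7)
E
python3 - <<'E'
from h import *
snap('scene','s0');snap('top','t0')
for c in('scene','top'):
    P=vision.camera_params(c);print(c,-np.array(P['R']).T@P['t'],P['intrinsics'],P['k1'])
for q in['handle','eye','disc','tray_floor','rest_mark','rest_end','lens_box_high','keeper']:
    for c in('scene','top'):
        for r in pinpoint(c,q)[:3]: print(q,c,np.round(r['xy'],1),round(r['p'],2))
p,R,s=pose();print(s)
E
```

```text
pics
scene [1.08446871 1.04249555 1.07542384] [[613.62004915   0.         318.7655518 ]
 [  0.         613.62004915 244.14202947]
 [  0.           0.           1.        ]] -0.04266985650316896
top [ 0.30303872 -0.0570101   1.46719673] [[575.27171628   0.         313.36146892]
 [  0.         575.27171628 236.00070596]
 [  0.           0.           1.        ]] -0.0729808380378624
handle scene [359.6 349. ] 0.79
handle top [210.5 253.5] 0.86
eye scene [355.9 333. ] 0.67
eye scene [272.7 210.6] 0.41
eye scene [375.7 370.1] 0.17
eye top [237.  255.9] 0.68
disc scene [277.7 389. ] 0.73
disc top [374.6 208.6] 0.23
tray_floor scene [487.8 357. ] 0.96
tray_floor scene [271.6 214. ] 0.43
tray_floor scene [368.7 304.6] 0.42
tray_floor top [156.6 352.7] 0.77
rest_mark scene [267.9 207.5] 0.64
rest_mark scene [373.8 370.2] 0.49
rest_mark top [374.8 212.4] 0.6
rest_mark top [210.2 299.2] 0.43
rest_end scene [282.7 266.7] 0.74
rest_end top [326.9 217.8] 0.6
lens_box_high scene [374.9 370.7] 0.64
lens_box_high top [176.4 241.3] 0.62Traceback (most recent call last):
  File "<stdin>", line 7, in <module>
ValueError: it knows: cleaner, disc, eye, eye_model, glasses_case, handle, lens_box_high, lens_box_low, mug, pad_jar, pen_torch, rest_end, rest_mark, rule, tray_floor
```

View pics/s0.png

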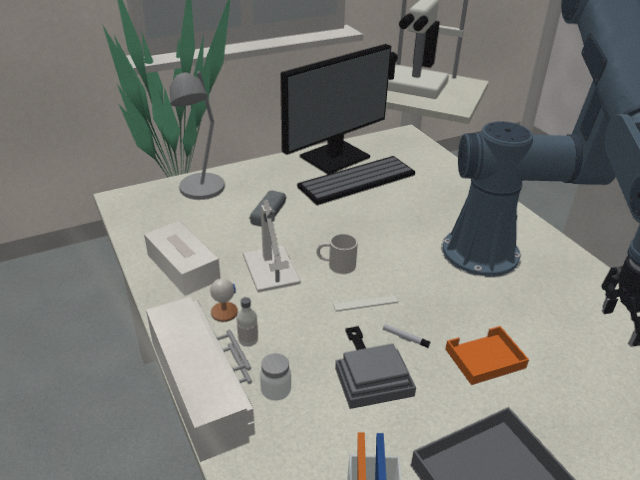

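View pics/t0.png

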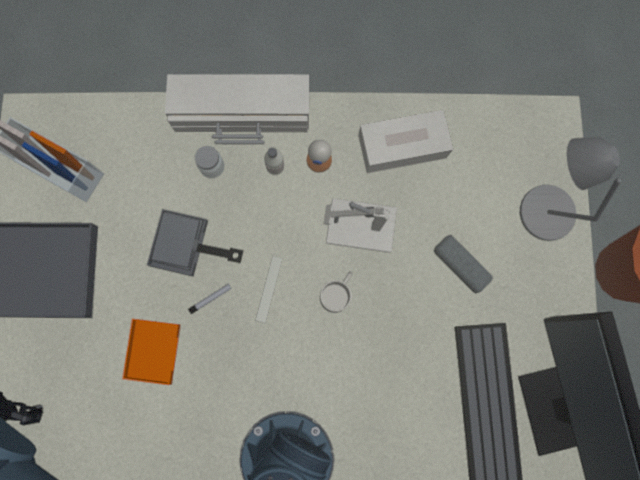

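The scene view shows the paddle eye at about (355,332), the boxes at (375,372), and the stand at (270,250). In the top view the paddle runs right from the boxes at (178,241) to the eye at (236,256), and the stand is at (360,222). I'll zoom in.

Run:
```python
import cv2
s=cv2.imread('pics/s0.png');t=cv2.imread('pics/t0.png')
cv2.imwrite('pics/s0a.png',cv2.resize(s[190:300,220:370],None,fx=5,fy=5,interpolation=3))
cv2.imwrite('pics/t0a.png',cv2.resize(t[180:270,300:420],None,fx=6,fy=6,interpolation=3))
cv2.imwrite('pics/t0b.png',cv2.resize(t[190:290,130:260],None,fx=6,fy=6,interpolation=3))
cv2.imwrite('pics/s0b.png',cv2.resize(s[310:415,320:440],None,fx=5,fy=5,interpolation=3))
```

```text
(no output)
```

View pics/s0a.png

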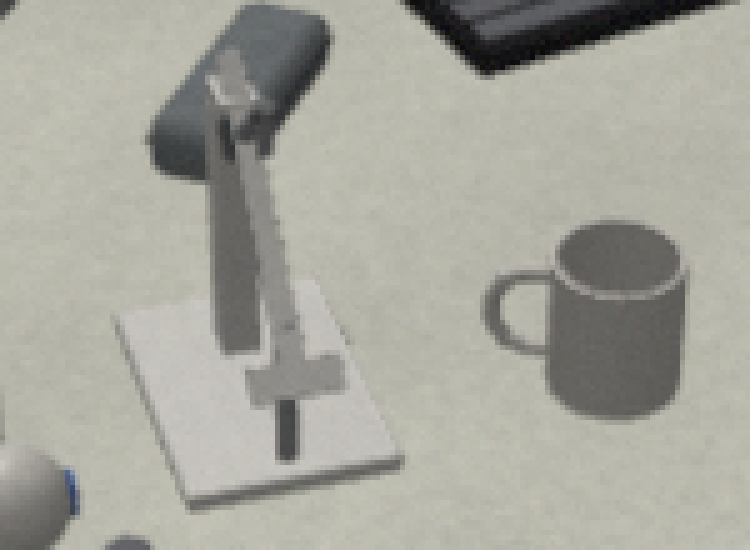

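View pics/t0a.png

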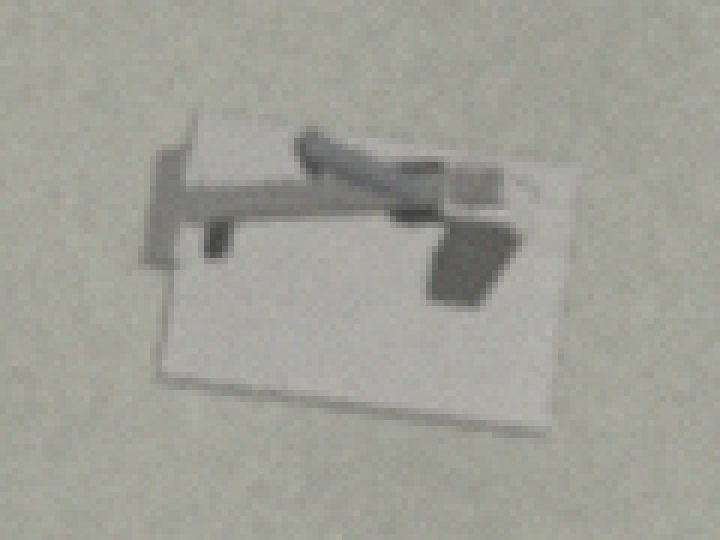

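View pics/t0b.png

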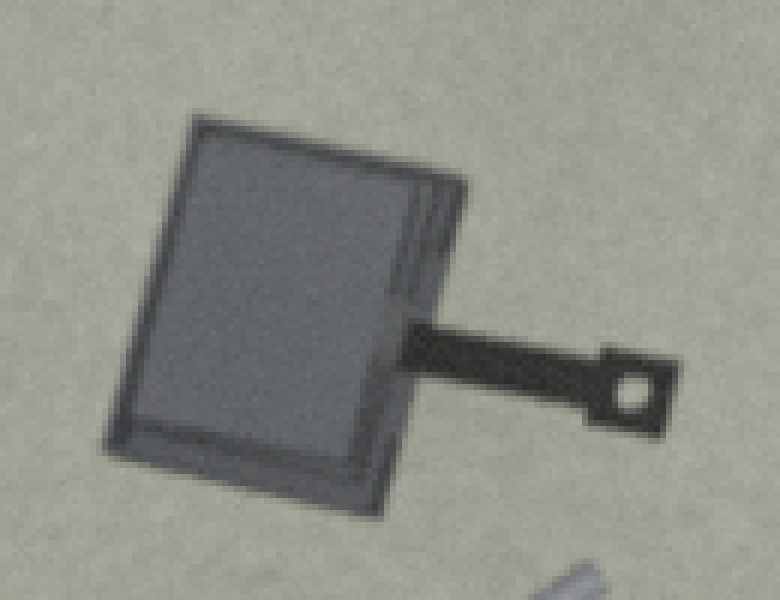

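View pics/s0b.png

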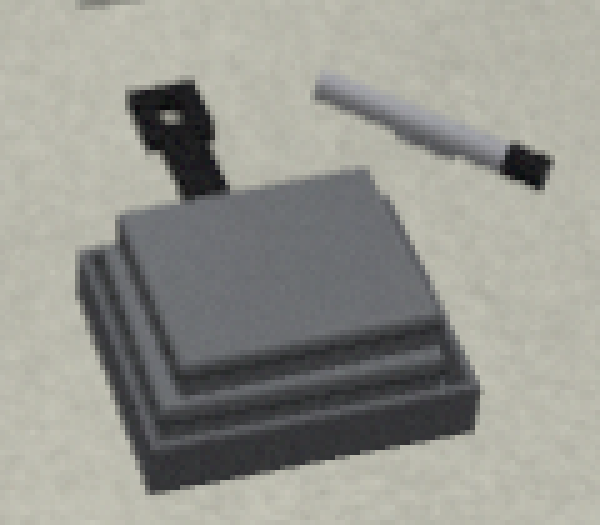

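Run:
```python
from h import *
p,R,s=pose();print(s);print(R.round(3))
h=atz('top',(210.5,253.5),.009);e=atz('top',(237,255.9),.009);print('top h,e',h,e)
e2=atz('top',(130+633/6,190+392/6),.009);print('eye hole top',e2)
e3=atz('scene',(320+172/5,310+117/5),.009);print('eye hole scene',e3, atz('scene',(359.6,349),.009))
print('disc s',atz('scene',(277.7,389),.009))
rm=tri([ray('top',(374.8,212.4)),ray('scene',(267.9,207.5))]);re=tri([ray('top',(326.9,217.8)),ray('scene',(282.7,266.7))]);print(rm,re)
print(atz('top',(374.8,212.4),.19),atz('scene',(267.9,207.5),.19),atz('top',(326.9,217.8),.0769),atz('scene',(282.7,266.7),.0769))
print('tip',tri([ray('top',(300+312/6,180+148/6)),ray('scene',(220+256/5,190+125/5))]))
```

```text
{'time_s': 0.8, 'q': array([ 1.09167637e+00,  1.80753963e-01,  1.60697301e+00,  2.89645350e-05,
        1.35378030e+00, -2.06296889e-01]), 'dq': array([-2.89800846e-03,  1.04473949e-03,  2.00086120e-06, -4.27280955e-04,
        7.17340369e-04,  9.05869315e-04]), 'joint_efforts': array([ 1.02907146e-03, -4.44792438e+01, -3.51661527e+01, -3.52380039e-04,
        7.06843384e-04, -1.23973373e-05]), 'eef_pos': array([0.1549251 , 0.55377414, 0.25632743]), 'eef_rot': array([ 0.56337291, -0.56332898, -0.42738198,  0.427336  ]), 'wrist_force': array([0.07081236, 0.12320875, 0.19276105]), 'torque': array([ 0.03491279, -0.00018129, -0.01787006]), 'opening': 0.998933794022068}
[[ 0.269  0.    -0.963]
 [ 0.963  0.     0.269]
 [ 0.    -1.     0.   ]]
top h,e [0.50861731 0.1996897  0.009     ] [0.50279148 0.13145837 0.009     ]
eye hole top [0.50423368 0.13534282 0.009     ]
eye hole scene [0.50122832 0.13756664 0.009     ] [0.51578888 0.18828801 0.009     ]
disc s [0.73974135 0.21445394 0.009     ]
(array([ 0.57875845, -0.20211771,  0.1953716 ]), [np.float64(0.000773365594610987), np.float64(0.0007733655946109038)]) (array([ 0.58805214, -0.09596107,  0.07855511]), [np.float64(0.001177529290082385), np.float64(0.0011775292900823467)])
[ 0.57923827 -0.20231797  0.19      ] [ 0.576212   -0.21036777  0.19      ] [ 0.58941556 -0.09663362  0.0769    ] [ 0.58635834 -0.09698079  0.0769    ]
tip (array([ 0.59272604, -0.14923245,  0.2083162 ]), [np.float64(3.3032928443603012e-06), np.float64(3.303292844010869e-06)])
```

```bash
cat >> h.py <<'E'
def frame(py,tilt=None):
    # tool frame for paddle y dir, z up-ish
    y=np.array(py,float);y/=np.linalg.norm(y);x=np.cross(y,[0,0,1]);x/=np.linalg.norm(x);z=np.cross(x,y)
    return np.column_stack([x,-z,y])
E
python3 - <<'E'
from h import *
p,R,s=pose()
P=vision.camera_params('wrist');Rc=np.array(P['R']);print('cam in tool',R.T@(-Rc.T@P['t']-p),'fwd',R.T@Rc.T@[0,0,1])
mv([0.508,0.18,0.24],frame([0.12,.99,0]))
E
```

```text
cam in tool [ 0.00057145 -0.1168909   0.0793995 ] fwd [ 4.47548626e-04  9.50506007e-01 -3.10705859e-01]
shift cm [-26.48   1.63 -44.07] turn [-0.     1.419  0.   ] steps 8.230838885484738 7.596192498912576
```

Call:
{"name": "apply_moves", "arguments": {
  "increments": [
    {"x": -26.5, "y": 1.6, "z": -44.1, "ay": 1.42},
    {"x": -26.5, "y": 1.6, "z": -44.1, "ay": 1.42},
    {"x": -26.5, "y": 1.6, "z": -44.1, "ay": 1.42},
    {"x": -26.5, "y": 1.6, "z": -44.1, "ay": 1.42},
    {"x": -26.5, "y": 1.6, "z": -44.1, "ay": 1.42},
    {"x": -26.5, "y": 1.6, "z": -44.1, "ay": 1.42},
    {"x": -26.5, "y": 1.6, "z": -44.1, "ay": 1.42},
    {"x": -26.5, "y": 1.6, "z": -44.1, "ay": 1.42},
    {"x": -26.5, "y": 1.6, "z": -44.1, "ay": 1.42},
    {"x": -26.5, "y": 1.6, "z": -44.1, "ay": 1.42},
    {"x": -26.5, "y": 1.6, "z": -44.1, "ay": 1.42}
  ]
}}

```text
invalid input
```

Run:
```python
from h import *
p,R,s=pose();print(p,R.round(3),s['q'],s['time_s'])
P=vision.camera_params('wrist');snap('wrist','w1')
for q in['handle','eye','disc','tray_floor']:
    for r in pinpoint('wrist',q)[:3]: print(q,np.round(r['xy'],1),round(r['p'],2),atz('wrist',r['xy'],.009,P))
```

```text
[0.1549251  0.55377414 0.25632743] [[ 0.269  0.    -0.963]
 [ 0.963  0.     0.269]
 [ 0.    -1.     0.   ]] [ 1.09167637e+00  1.80753963e-01  1.60697301e+00  2.89645350e-05
  1.35378030e+00 -2.06296889e-01] 0.8
tray_floor [166.2 334.5] 0.69 [0.25514851 0.34219838 0.009     ]
```

View pics/w1.png

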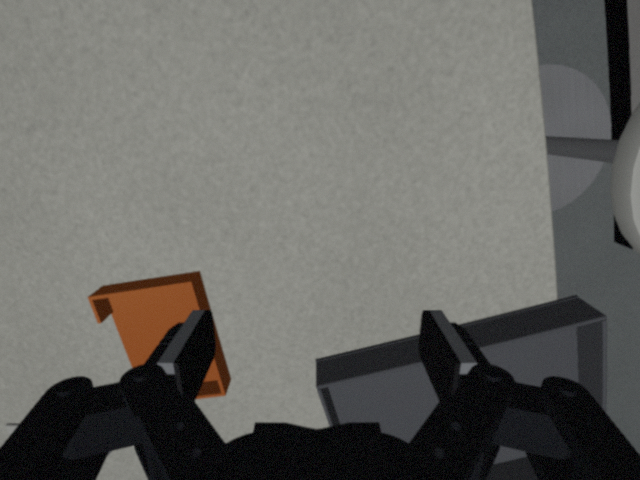

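The move was refused, so the arm hasn't moved. This view shows only the orange look-alike tray at (165,335). I'll retry with every key given.

Call:
{"name": "apply_moves", "arguments": {
  "increments": [
    {"x": -26.5, "y": 1.6, "z": -44.1, "ax": 0, "ay": 1.42, "az": 0, "grip": 0},
    {"x": -26.5, "y": 1.6, "z": -44.1, "ax": 0, "ay": 1.42, "az": 0, "grip": 0},
    {"x": -26.5, "y": 1.6, "z": -44.1, "ax": 0, "ay": 1.42, "az": 0, "grip": 0},
    {"x": -26.5, "y": 1.6, "z": -44.1, "ax": 0, "ay": 1.42, "az": 0, "grip": 0},
    {"x": -26.5, "y": 1.6, "z": -44.1, "ax": 0, "ay": 1.42, "az": 0, "grip": 0},
    {"x": -26.5, "y": 1.6, "z": -44.1, "ax": 0, "ay": 1.42, "az": 0, "grip": 0},
    {"x": -26.5, "y": 1.6, "z": -44.1, "ax": 0, "ay": 1.42, "az": 0, "grip": 0},
    {"x": -26.5, "y": 1.6, "z": -44.1, "ax": 0, "ay": 1.42, "az": 0, "grip": 0},
    {"x": -26.5, "y": 1.6, "z": -44.1, "ax": 0, "ay": 1.42, "az": 0, "grip": 0},
    {"x": -26.5, "y": 1.6, "z": -44.1, "ax": 0, "ay": 1.42, "az": 0, "grip": 0},
    {"x": -26.5, "y": 1.6, "z": -44.1, "ax": 0, "ay": 1.42, "az": 0, "grip": 0}
  ]
}}

```text
time_s: 2.42
eef_pos: [0.5072, 0.181, 0.2402]
eef_rot: [0.706, -0.706, 0.043, -0.042]
wrist_force: [-0.3, -0.5, -1.1]
opening: 1.0
```

```bash
cat > look.py <<'E'
from h import *
import sys
p,R,s=pose();print(p,R.round(3),s['q'].round(3),s['time_s'])
P=vision.camera_params('wrist');snap('wrist',sys.argv[1])
for q in sys.argv[2:]:
    for r in pinpoint('wrist',q)[:3]: print(q,np.round(r['xy'],1),round(r['p'],2),atz('wrist',r['xy'],.009,P))
E
python3 look.py w1b handle eye disc tray_floor
```

```text
[0.50717295 0.18096526 0.24020716] [[ 0.993 -0.001  0.12 ]
 [-0.12   0.     0.993]
 [-0.001 -1.     0.   ]] [1.220e-01 1.150e-01 1.715e+00 1.000e-03 1.312e+00 2.420e-01] 2.425
handle [322.1 198.2] 0.8 [0.51426971 0.19301608 0.009     ]
eye [317.6 252. ] 0.64 [0.50323759 0.13783328 0.009     ]
disc [536.5 306.3] 0.35 [0.73587662 0.04572969 0.009     ]
tray_floor [32.6 75.6] 0.95 [0.26362798 0.33925535 0.009     ]
```

View pics/w1b.png

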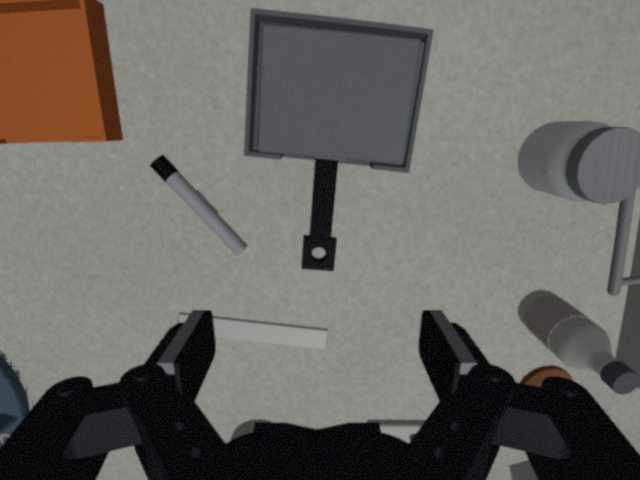

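The wrist view shows the paddle's eye at (318,253), its shaft leaving the gap at (326,161), and the rule's right end at (327,338). That puts the rule in the draw path, so I'll work out the geometry.

Run:
```python
from h import *
P=vision.camera_params('wrist')
f=lambda u,v,z:print((u,v),atz('wrist',(u,v),z,P).round(4))
for a in [(318.5,253,.014),(326.5,163,.014),(303,236,.014),(336,238,.014),(302,268,.014),(335,270,.014),(321,236,.014)]: f(*a)
print('rule');
for a in [(327,331,.006),(326,347,.006),(182,314,.006)]: f(*a)
print('tray top front corners outer, gap')
for a in [(246,155,.03),(408,170,.03),(283,157,.03),(370,166,.03),(432,30,.03),(251,10,.03)]: f(*a)
im=cv2.imread('pics/w1b.png');cv2.imwrite('pics/w1c.png',cv2.resize(im[140:360,230:420],None,fx=3,fy=3))
```

```text
(318.5, 253) [0.5049 0.138  0.014 ]
(326.5, 163) [0.523  0.2265 0.014 ]
(303, 236) [0.4916 0.1578 0.014 ]
(336, 238) [0.5242 0.1518 0.014 ]
(302, 268) [0.486  0.1237 0.014 ]
(335, 270) [0.5196 0.1174 0.014 ]
(321, 236) [0.5095 0.1557 0.014 ]
rule
(327, 331) [0.5031 0.0414 0.006 ]
(326, 347) [0.4997 0.0206 0.006 ]
(182, 314) [0.3452 0.0816 0.006 ]
tray top front corners outer, gap
(246, 155) [0.4521 0.2438 0.03  ]
(408, 170) [0.5953 0.2133 0.03  ]
(283, 157) [0.4847 0.238  0.03  ]
(370, 166) [0.5614 0.2208 0.03  ]
(432, 30) [0.6206 0.325  0.03  ]
(251, 10) [0.4759 0.3567 0.03  ]
```

View pics/w1c.png

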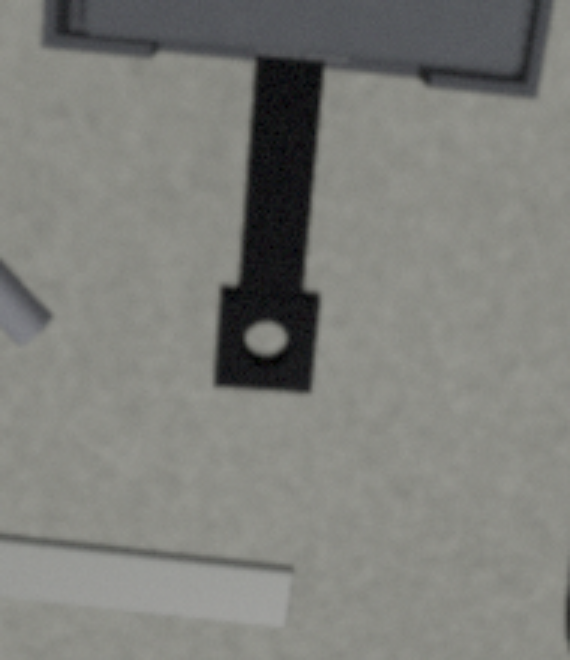

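Run:
```python
from h import *
mv([0.517,0.199,0.028],frame([0.187,.982,0]))
```

```text
shift cm [ 0.71 21.25  1.92] turn [-0.     0.068  0.   ] steps 3.415485213104219 0.3643437781768885
```

Call:
{"name": "apply_moves", "arguments": {
  "increments": [
    {"x": 0.7, "y": 5, "z": 1.9, "ax": 0, "ay": 0.068, "az": 0, "grip": 0},
    {"x": 0.7, "y": 10, "z": 1.9, "ax": 0, "ay": 0.068, "az": 0, "grip": 0},
    {"x": 0.7, "y": 15, "z": 1.9, "ax": 0, "ay": 0.068, "az": 0, "grip": 0},
    {"x": 0.7, "y": 18, "z": 1.9, "ax": 0, "ay": 0.068, "az": 0, "grip": 0},
    {"x": 0.7, "y": 20, "z": 1.9, "ax": 0, "ay": 0.068, "az": 0, "grip": 0},
    {"x": 0.7, "y": 21, "z": 1.9, "ax": 0, "ay": 0.068, "az": 0, "grip": 0},
    {"x": 0.7, "y": 21.2, "z": 1.9, "ax": 0, "ay": 0.068, "az": 0, "grip": 0},
    {"x": 0.7, "y": 21.2, "z": 1.9, "ax": 0, "ay": 0.068, "az": 0, "grip": 0}
  ]
}}

```text
time_s: 3.68
eef_pos: [0.5175, 0.199, 0.0293]
eef_rot: [0.704, -0.704, 0.066, -0.067]
wrist_force: [0.6, -0.2, 0.2]
opening: 1.002
```

```bash
python3 look.py w2
```

```text
[0.51747891 0.19901795 0.02930225] [[ 0.982  0.002  0.187]
 [-0.187  0.     0.982]
 [ 0.001 -1.     0.001]] [0.153 0.448 1.789 0.    0.903 0.341] 3.675
```

View pics/w2.png

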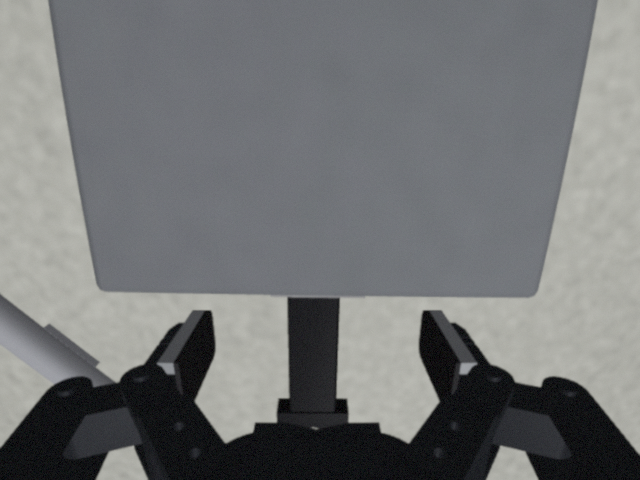

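The paddle's shaft (columns 289–339) sits centred between the fingers and parallel to them. Closing now.

Call:
{"name": "apply_moves", "arguments": {
  "increments": [
    {"x": 0, "y": 0.1, "z": 0, "ax": 0, "ay": 0, "az": 0, "grip": 0.6},
    {"x": 0, "y": 0.1, "z": 0, "ax": 0, "ay": 0, "az": 0, "grip": 0.8},
    {"x": 0, "y": 0.1, "z": 0, "ax": 0, "ay": 0, "az": 0, "grip": 1},
    {"x": 0, "y": 0.1, "z": 0, "ax": 0, "ay": 0, "az": 0, "grip": 1},
    {"x": 0, "y": 0.1, "z": 0, "ax": 0, "ay": 0, "az": 0, "grip": 1},
    {"x": 0, "y": 0.1, "z": 0, "ax": 0, "ay": 0, "az": 0, "grip": 1}
  ]
}}

```text
time_s: 4.47
eef_pos: [0.5176, 0.199, 0.0289]
eef_rot: [0.704, -0.704, 0.066, -0.067]
wrist_force: [-1.8, -0.3, 5.7]
opening: 0.236
```

Call:
{"name": "apply_moves", "arguments": {
  "increments": [
    {"x": 0, "y": 0, "z": -0.5, "ax": 0, "ay": 0, "az": 0, "grip": 1},
    {"x": 0, "y": 0, "z": -1.2, "ax": 0, "ay": 0, "az": 0, "grip": 1},
    {"x": 0, "y": 0, "z": -2.0, "ax": 0, "ay": 0, "az": 0, "grip": 1},
    {"x": 0, "y": 0, "z": -2.8, "ax": 0, "ay": 0, "az": 0, "grip": 1},
    {"x": 0, "y": 0, "z": -3.6, "ax": 0, "ay": 0, "az": 0, "grip": 1},
    {"x": 0, "y": 0, "z": -4.4, "ax": 0, "ay": 0, "az": 0, "grip": 1},
    {"x": 0, "y": 0, "z": -5.2, "ax": 0, "ay": 0, "az": 0, "grip": 1},
    {"x": 0, "y": 0, "z": -5.8, "ax": 0, "ay": 0, "az": 0, "grip": 1},
    {"x": 0, "y": 0, "z": -5.8, "ax": 0, "ay": 0, "az": 0, "grip": 1}
  ]
}}

```text
time_s: 5.6
eef_pos: [0.5065, 0.1409, 0.0287]
eef_rot: [-0.704, 0.704, -0.066, 0.067]
wrist_force: [-0.7, -3.1, 0.2]
opening: 0.235
```

```bash
python3 look.py w3; python3 -c "
from h import *
snap('scene','s3')
im=cv2.imread('pics/s3.png');cv2.imwrite('pics/s3a.png',cv2.resize(im[270:430,280:480],None,fx=4,fy=3.7))"
```

```text
[0.50646278 0.14089405 0.02865941] [[ 0.982  0.001  0.187]
 [-0.187 -0.001  0.982]
 [ 0.001 -1.    -0.001]] [ 4.600e-02  4.000e-01  1.863e+00 -1.000e-03  8.770e-01  2.350e-01] 5.6
```

View pics/w3.png

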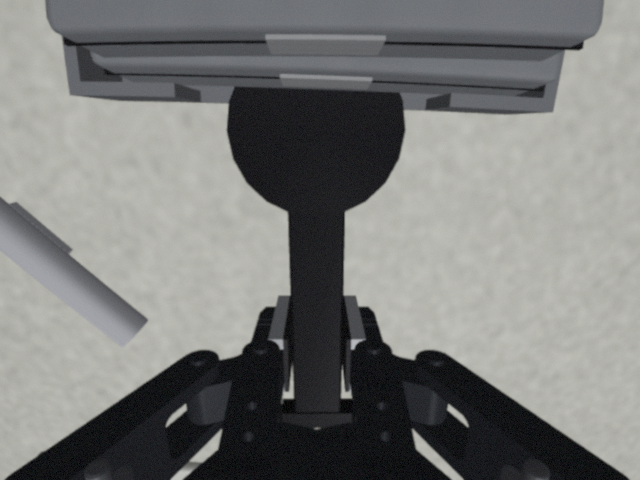

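View pics/s3a.png

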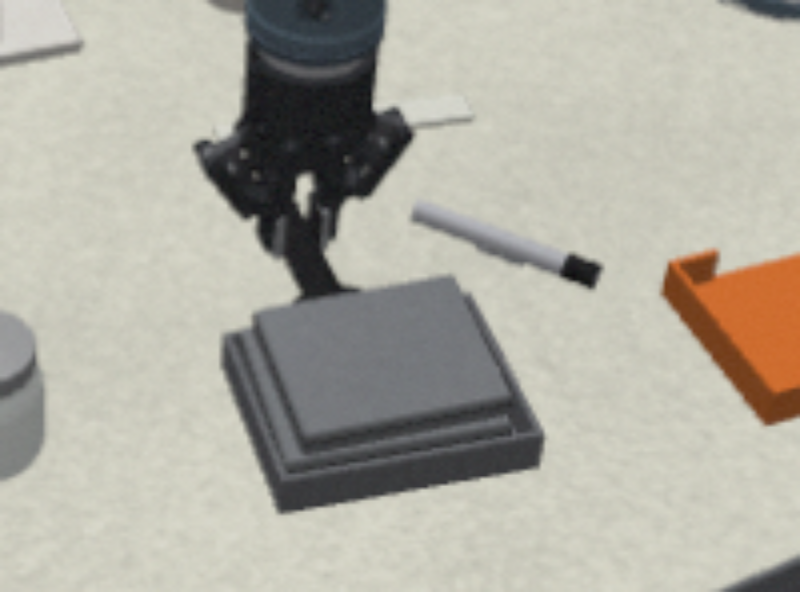

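The disc is about two thirds out and the boxes are still level. Next I'll finish the draw with a slight tilt so the eye end clears the rule.

Call:
{"name": "apply_moves", "arguments": {
  "increments": [
    {"x": 0, "y": -0.3, "z": -0.3, "ax": -0.03, "ay": 0, "az": 0, "grip": 1},
    {"x": 0, "y": -0.7, "z": -0.7, "ax": -0.06, "ay": 0, "az": 0, "grip": 1},
    {"x": 0, "y": -1.1, "z": -1.2, "ax": -0.1, "ay": 0, "az": 0, "grip": 1},
    {"x": 0, "y": -1.1, "z": -1.8, "ax": -0.1, "ay": 0, "az": 0, "grip": 1},
    {"x": 0, "y": -1.1, "z": -2.5, "ax": -0.1, "ay": 0, "az": 0, "grip": 1},
    {"x": 0, "y": -1.1, "z": -3.2, "ax": -0.1, "ay": 0, "az": 0, "grip": 1},
    {"x": 0, "y": -1.2, "z": -4.0, "ax": -0.1, "ay": 0, "az": 0, "grip": 1},
    {"x": 0, "y": -1.4, "z": -4.8, "ax": -0.1, "ay": 0, "az": 0, "grip": 1},
    {"x": 0, "y": -1.6, "z": -5.2, "ax": -0.1, "ay": 0, "az": 0, "grip": 1},
    {"x": 0, "y": -4, "z": -5.2, "ax": -0.1, "ay": 0, "az": 0, "grip": 1},
    {"x": 0, "y": -9, "z": -5.2, "ax": 0, "ay": 0, "az": 0, "grip": 1},
    {"x": 0, "y": -14, "z": -5.2, "ax": 0, "ay": 0, "az": 0, "grip": 1}
  ]
}}

```text
time_s: 7.2
eef_pos: [0.4962, 0.0895, 0.1699]
eef_rot: [0.704, -0.704, 0.067, -0.067]
wrist_force: [0.2, -0.9, -0.2]
opening: 0.237
```

```bash
python3 look.py w4;python3 -c "
from h import *
a=snap('scene','s4');b=snap('top','t4')
cv2.imwrite('pics/s4a.png',np.hstack([cv2.resize(a[250:450,280:480],(400,400)),cv2.resize(b[150:350,130:330],(400,400))])[:,:,::-1])"
```

```text
[0.49623495 0.08953949 0.16990199] [[ 0.982  0.001  0.188]
 [-0.188  0.     0.982]
 [ 0.    -1.     0.001]] [-5.800e-02  1.210e-01  1.862e+00  1.000e-03  1.158e+00  1.310e-01] 7.2
```

View pics/w4.png

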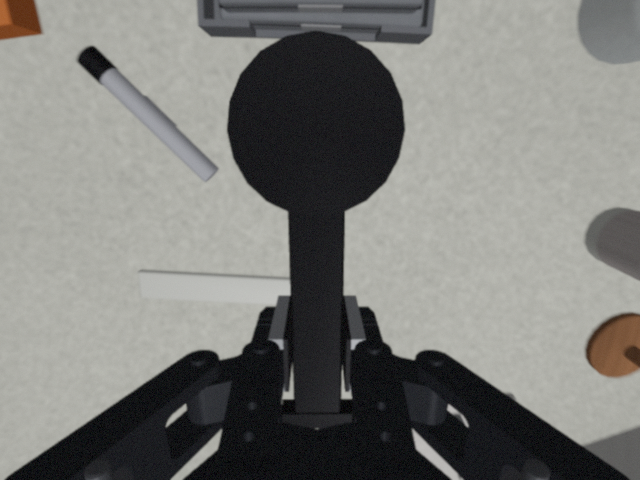

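View pics/s4a.png

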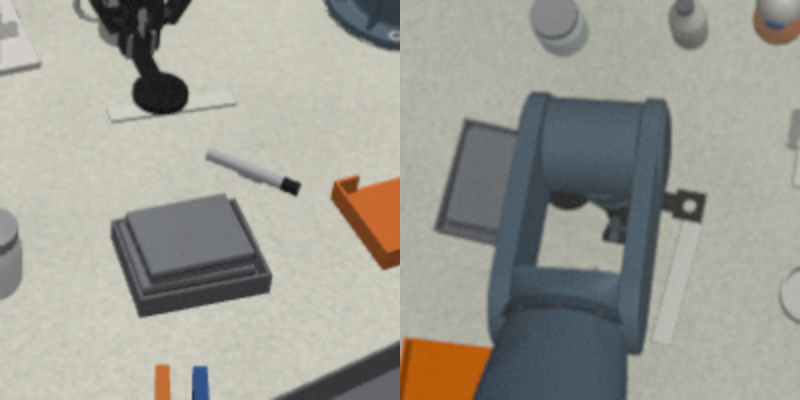

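The boxes lie flat in the tray and the paddle is held unchanged, with its disc at (317,122). Next I'll look at the stand from above, off to one side.

Run:
```python
from h import *
P=vision.camera_params('wrist');p,R,s=pose()
# disc centre in tool frame on plane y=.0149
for uv in [(316.5,34),(317,211),(228.5,122),(405,122)]:
    o,d=ray('wrist',uv,P);o=R.T@(o-p);d=R.T@d;X=o+d*(.0149-o[1])/d[1];print(uv,X.round(4))
e=atz('top',(274.5,252.5),p[2]-.0199);print('eye top',e,'tool',R.T@(e-p))
mv([0.48,0.0,0.34],R)
```

```text
(316.5, 34) [0.0004 0.0149 0.1097]
(317, 211) [0.0006 0.0149 0.0499]
(228.5, 122) [-0.0305  0.0149  0.0819]
(405, 122) [0.0315 0.0149 0.082 ]
eye top [0.49155284 0.02648258 0.15219146] tool [ 0.00441342  0.01991153 -0.06372986]
shift cm [ -0.04 -16.8   -9.18] turn [0. 0. 0.] steps 3.0627278090488046 0.0
```

Call:
{"name": "apply_moves", "arguments": {
  "increments": [
    {"x": 0, "y": -5.6, "z": -3, "ax": 0, "ay": 0, "az": 0, "grip": 1},
    {"x": 0, "y": -11.2, "z": -6, "ax": 0, "ay": 0, "az": 0, "grip": 1},
    {"x": 0, "y": -16.8, "z": -9.2, "ax": 0, "ay": 0, "az": 0, "grip": 1},
    {"x": 0, "y": -16.8, "z": -9.2, "ax": 0, "ay": 0, "az": 0, "grip": 1},
    {"x": 0, "y": -16.8, "z": -9.2, "ax": 0, "ay": 0, "az": 0, "grip": 1}
  ]
}}

```text
time_s: 7.98
eef_pos: [0.48, -0.0002, 0.3387]
eef_rot: [0.704, -0.704, 0.064, -0.069]
wrist_force: [-0.2, 0.2, -1.7]
opening: 0.237
```

```bash
python3 look.py w5 rest_mark rest_end eye
```

```text
[ 4.79988814e-01 -2.10238307e-04  3.38676099e-01] [[ 0.982  0.007  0.188]
 [-0.188 -0.001  0.982]
 [ 0.007 -1.     0.001]] [-2.490e-01 -1.030e-01  1.735e+00  1.000e-03  1.503e+00 -6.000e-02] 7.975
rest_mark [461.6 417.9] 0.97 [ 0.64274456 -0.39794333  0.009     ]
rest_end [428.9 264.6] 0.57 [ 0.6129569 -0.1237925  0.009    ]
eye [320.  432.9] 0.87 [ 0.41533104 -0.38215558  0.009     ]
```

View pics/w5.png

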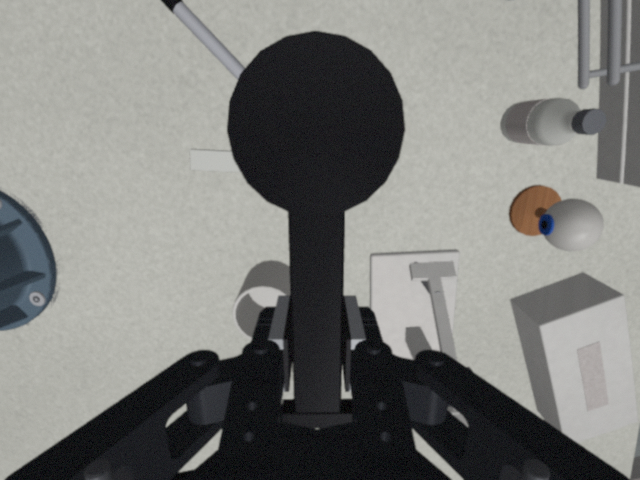

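Call:
{"name": "apply_moves", "arguments": {
  "increments": [
    {"x": -0.5, "y": -0.8, "z": -5, "ax": 0, "ay": 0, "az": 0, "grip": 1},
    {"x": -1, "y": -1.5, "z": -10, "ax": 0, "ay": 0, "az": 0, "grip": 1},
    {"x": -1, "y": -1.5, "z": -12, "ax": 0, "ay": 0, "az": 0, "grip": 1},
    {"x": -1, "y": -1.5, "z": -12, "ax": 0, "ay": 0, "az": 0, "grip": 1},
    {"x": -1, "y": -1.5, "z": -12, "ax": 0, "ay": 0, "az": 0, "grip": 1}
  ]
}}

```text
time_s: 8.8
eef_pos: [0.4474, -0.1145, 0.3517]
eef_rot: [0.705, -0.703, 0.065, -0.067]
wrist_force: [0.2, -1.0, -1.3]
opening: 0.237
```

```bash
python3 look.py w6 rest_mark rest_end
python3 - <<'E'
import cv2
im=cv2.imread('pics/w6.png');cv2.imwrite('pics/w6a.png',cv2.resize(im[20:290,360:640],None,fx=2.8,fy=2.2))
E
```

```text
[ 0.44735206 -0.11453156  0.35167839] [[ 0.983  0.003  0.185]
 [-0.185  0.001  0.983]
 [ 0.003 -1.     0.002]] [-0.51  -0.151  1.752  0.003  1.539 -0.324] 8.8
rest_mark [487.  297.4] 0.77 [ 0.66118239 -0.30932373  0.009     ]
rest_end [450.4 154.8] 0.64 [ 0.62302165 -0.09941703  0.009     ]
```

View pics/w6.png

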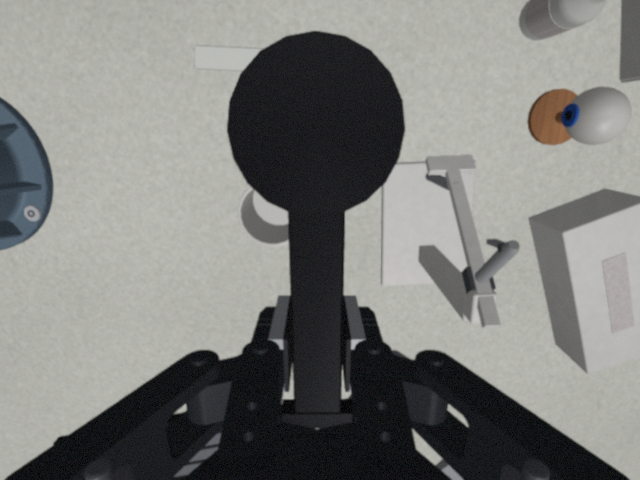

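Run:
```python
import cv2
im=cv2.imread('pics/w6.png');cv2.imwrite('pics/w6a.png',cv2.resize(im[145:335,415:535],None,fx=5,fy=3.1579*1,interpolation=3))
cv2.imwrite('pics/w6b.png',cv2.resize(im[225:335,440:530],None,fx=6,fy=5.4,interpolation=3))
```

View pics/w6a.png

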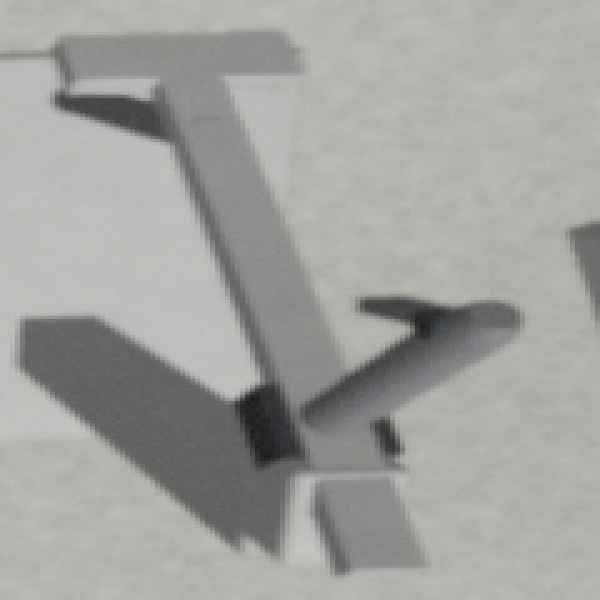

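View pics/w6b.png

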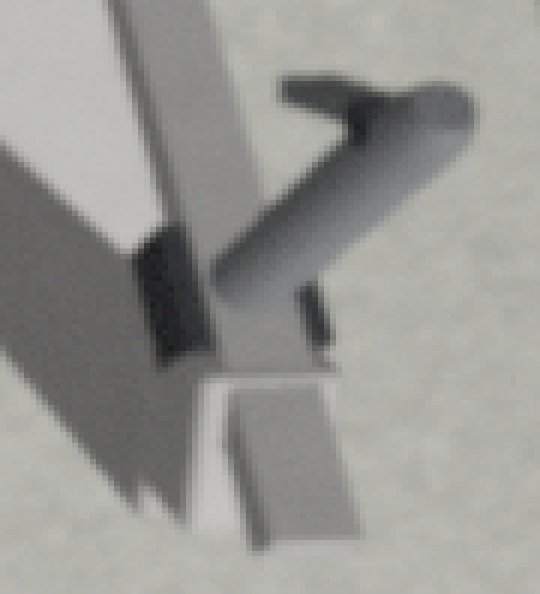

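The stand shows clearly: peg foot about (482,276), tip about (515,244), bar upper end at (484–500,325), lower pad at (427–475,156–168). I'll fit the stand model to these.

```bash
cat > fit.py <<'E'
from h import *
from scipy.optimize import least_squares
W=vision.camera_params('wrist');T=vision.camera_params('top');S=vision.camera_params('scene')
a=lambda x,y:(415+x/5,145+y/3.1579)
b=lambda x,y:(440+x/6,225+y/5.4)
obs=[(W,a(60,38),(-25,160,0),1),(W,a(288,33),(25,160,0),1),(W,a(300,72),(25,140,0),1),(W,a(68,77),(-25,140,0),1),
(W,a(345,570),(-7,-25,0),1),(W,a(425,567),(7,-25,0),1),
(W,a(228,82),(7,140,0),1),(W,a(160,85),(-7,140,0),1),
(W,b(252,276),(0,'s',0),1),(W,b(452,103),(0,'s',65),1),
(W,(487,297.4),(0,0,0),.3),(W,(450.4,154.8),(0,160,0),.3),
(T,(374.8,212.4),(0,0,0),.5),(T,(326.9,217.8),(0,160,0),.5),(S,(267.9,207.5),(0,0,0),.5),(S,(282.7,266.7),(0,160,0),.5),
(T,(300+310/6,180+146/6),(0,'s',65),.7)]
def fr(yaw):
    c,s=np.cos(yaw),np.sin(yaw);h=np.array([-s,c,0]);y=(h+[0,0,-1])/2**.5;z=(h+[0,0,1])/2**.5
    return np.column_stack([np.cross(y,z),y,z])
def X(p,m):
    m=[p[3]*100 if k=='s' else k for k in m]
    return np.array([p[0],p[1],p[4]])+fr(p[2])@(np.array(m)/1000.)
def res(p):
    r=[]
    for P,uv,m,w in obs:r+=list((proj(0,X(p,m),P)-uv)*w)
    return np.array(r+[(p[4]-.19)*600])
if __name__=='__main__':
    f=least_squares(res,[.58,-.205,0,.15,.19],loss='soft_l1',x_scale=[.01,.01,.05,.05,.01])
    p=f.x;print('x0,y0,yaw,s(x100mm),z0',p.round(4))
    for (P,uv,m,w),r in zip(obs,res(p)[:-1].reshape(-1,2)): print(m,r.round(1))
    C=np.linalg.pinv(f.jac.T@f.jac);print('sd',np.sqrt(np.diag(C))*1.)
    print('foot',X(p,(0,'s',0)),'tip',X(p,(0,'s',65)));np.save('stand.npy',p)
E
python3 fit.py
```

```text
x0,y0,yaw,s(x100mm),z0 [ 0.5829 -0.2024 -0.1467  0.1957  0.1889]
(-25, 160, 0) [-0.4 -1.1]
(25, 160, 0) [-0.1 -1. ]
(25, 140, 0) [1.9 1.4]
(-25, 140, 0) [1.3 1.3]
(-7, -25, 0) [0.4 0.6]
(7, -25, 0) [0.6 0.8]
(7, 140, 0) [-0.6 -1.2]
(-7, 140, 0) [-0.1 -1.8]
(0, 's', 0) [-1.5  0.5]
(0, 's', 65) [-1.5  0.2]
(0, 0, 0) [-0.4  0. ]
(0, 160, 0) [-0.2  0.1]
(0, 0, 0) [-0.  -0.7]
(0, 160, 0) [-1.3 -1.9]
(0, 0, 0) [-0.6  1.2]
(0, 160, 0) [-1.8  1.6]
(0, 's', 65) [-1.4 -0.3]
sd [0.0008579  0.0008723  0.00711265 0.00914218 0.00151838]
foot [ 0.58494205 -0.18870318  0.17505637] tip [ 0.59166024 -0.14323488  0.22101831]
```

```bash
cat > tgt.py <<'E'
from h import *
from fit import fr,X
import sys
E=np.array([.0006,.0199,-.063])
def go(out,dx=0,dy=0):
    p=np.load('stand.npy');F=fr(p[2]);Rt=np.column_stack([F[:,0],-F[:,2],F[:,1]])
    eye=X(p,(dx,'s',out))+F@np.array([0,dy/1000,0]);tcp=eye-Rt@E
    print('out',out,'eye',eye.round(4),'tcp',tcp.round(4));mv(tcp,Rt);return tcp,Rt
if __name__=='__main__':
    print('q',ctrl.get_obs()['q'].round(3))
    for o in map(float,sys.argv[1].split(',')): go(o,*map(float,sys.argv[2:]))
E
python3 tgt.py 140,90 1; python3 -c "
from h import *
for uv in[(360,130),(366,168),(450,150),(442,113)]: print(atz('top',uv,.08))"
```

```text
q [-0.51  -0.152  1.752  0.002  1.539 -0.324]
out 140.0 eye [ 0.6004 -0.0909  0.2741] tcp [ 0.6084 -0.0328  0.2436]
shift cm [14.27 10.93 10.97] turn [-0.786 -0.038 -0.012] steps 3.369024173943261 4.216399436990522
out 90.0 eye [ 0.5952 -0.1259  0.2387] tcp [ 0.6032 -0.0678  0.2082]
shift cm [14.39 14.46  7.44] turn [-0.786 -0.038 -0.012] steps 3.4741883653821644 4.216399436990522
[ 0.8166343  -0.18061648  0.08      ]
[ 0.71659269 -0.19450496  0.08      ]
[ 0.76573871 -0.40830405  0.08      ]
[ 0.86476449 -0.39186097  0.08      ]
```

Call:
{"name": "apply_moves", "arguments": {
  "increments": [
    {"x": 2.8, "y": 1.5, "z": 3, "ax": -0.16, "ay": -0.01, "az": 0, "grip": 1},
    {"x": 5.6, "y": 3.0, "z": 6, "ax": -0.32, "ay": -0.02, "az": 0, "grip": 1},
    {"x": 8.4, "y": 5.0, "z": 9, "ax": -0.48, "ay": -0.02, "az": -0.01, "grip": 1},
    {"x": 11.2, "y": 8.0, "z": 11, "ax": -0.64, "ay": -0.03, "az": -0.01, "grip": 1},
    {"x": 14.3, "y": 10.9, "z": 11, "ax": -0.786, "ay": -0.038, "az": -0.012, "grip": 1},
    {"x": 14.3, "y": 10.9, "z": 11, "ax": -0.786, "ay": -0.038, "az": -0.012, "grip": 1},
    {"x": 14.3, "y": 10.9, "z": 11, "ax": -0.786, "ay": -0.038, "az": -0.012, "grip": 1},
    {"x": 14.3, "y": 10.9, "z": 11, "ax": -0.786, "ay": -0.038, "az": -0.012, "grip": 1},
    {"x": 14.3, "y": 10.9, "z": 11, "ax": -0.786, "ay": -0.038, "az": -0.012, "grip": 1}
  ]
}}

```text
time_s: 10.07
eef_pos: [0.6092, -0.0332, 0.2476]
eef_rot: [-0.382, 0.921, -0.067, 0.031]
wrist_force: [0.1, 0.5, -0.3]
opening: 0.233
```

```bash
python3 tgt.py 140,90 1; python3 look.py w7
python3 - <<'E'
from h import *
a=snap('scene','s7');b=snap('top','t7')
cv2.imwrite('pics/s7a.png',np.hstack([cv2.resize(a[170:320,200:350],(400,400)),cv2.resize(b[150:270,300:420],(400,400))])[:,:,::-1])
E
```

```text
q [ 0.084  0.457  1.451 -0.762  1.486  0.403]
out 140.0 eye [ 0.6004 -0.0909  0.2741] tcp [ 0.6084 -0.0328  0.2436]
shift cm [-0.09  0.27  0.3 ] turn [-0.002 -0.005  0.003] steps 0.06555625220796328 0.03564186482519901
out 90.0 eye [ 0.5952 -0.1259  0.2387] tcp [ 0.6032 -0.0678  0.2082]
shift cm [-0.11  5.27  0.29] turn [-0.002 -0.005  0.003] steps 0.8440405521161017 0.03564186482519901
[ 0.60922534 -0.03319821  0.24756727] [[ 0.989 -0.1    0.109]
 [-0.147 -0.699  0.7  ]
 [ 0.006 -0.709 -0.706]] [ 0.084  0.457  1.451 -0.762  1.486  0.403] 10.075
```

View pics/w7.png

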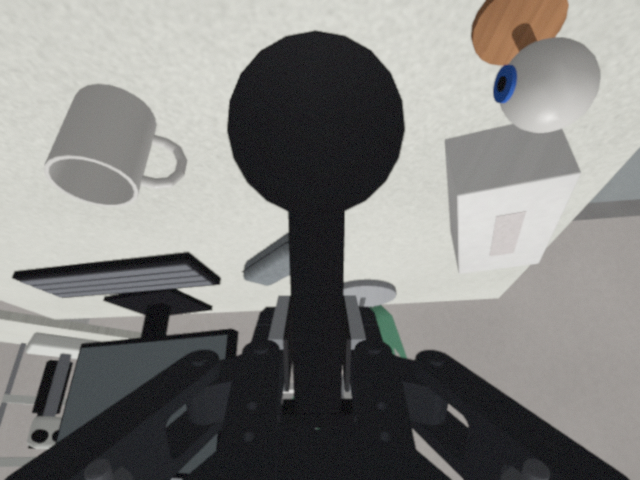

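View pics/s7a.png

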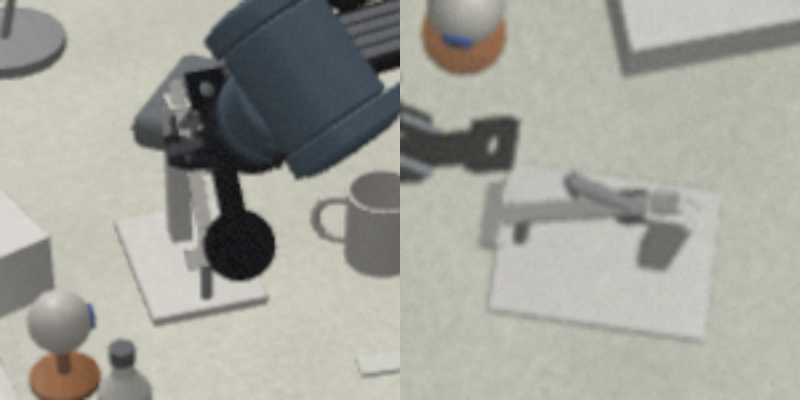

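Both fixed cameras see the eye and the peg. I'll check the predicted eye position against them.

Run:
```python
from h import *
p,R,s=pose()
from tgt import E
e=p+R@E;print('pred eye',e, proj('top',e),proj('scene',e))
pk=np.load('stand.npy')
from fit import X
for m in [(0,'s',65),(0,'s',0)]: print(proj('top',X(pk,m)),proj('scene',X(pk,m)))
a=cv2.imread('pics/s7.png');b=cv2.imread('pics/t7.png')
cv2.imwrite('pics/s7b.png',np.hstack([cv2.resize(a[190:240,250:300],(400,400),interpolation=3),cv2.resize(b[175:225,310:360],(400,400),interpolation=3)]))
for c in('top','scene'):
  for r in pinpoint(c,'eye')[:2]: print(c,r)
```

```text
pred eye [ 0.60070989 -0.09113483  0.27618844] [326.98129017 193.71798676] [277.11019414 204.49644471]
[349.71428308 203.83957386] [272.41946775 211.89956636]
[368.13828402 211.31070693] [268.23793683 217.22044387]
top {'xy': [326.2, 196.7], 'p': 0.81}
top {'xy': [458.6, 261.8], 'p': 0.17}
scene {'xy': [279.7, 202.0], 'p': 0.77}
```

View pics/s7b.png

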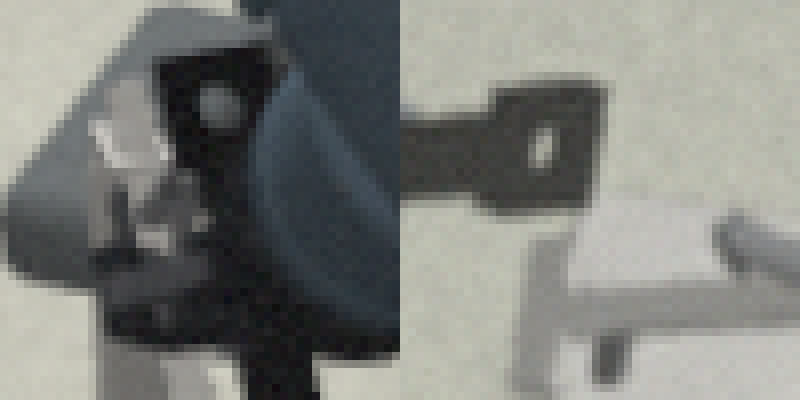

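```bash
python3 tgt.py 80 0
```

```text
q [ 0.085  0.461  1.451 -0.762  1.486  0.404]
out 80.0 eye [ 0.5932 -0.1327  0.2316] tcp [ 0.6012 -0.0747  0.2011]
shift cm [-0.14  6.09  0.08] turn [-0.001 -0.002  0.001] steps 0.974460832155533 0.010647426782634096
```

Call:
{"name": "apply_moves", "arguments": {
  "increments": [
    {"x": -0.14, "y": 2, "z": 0.08, "ax": 0, "ay": 0, "az": 0, "grip": 1},
    {"x": -0.14, "y": 4, "z": 0.08, "ax": 0, "ay": 0, "az": 0, "grip": 1},
    {"x": -0.14, "y": 5.5, "z": 0.08, "ax": 0, "ay": 0, "az": 0, "grip": 1},
    {"x": -0.14, "y": 6.1, "z": 0.08, "ax": 0, "ay": 0, "az": 0, "grip": 1},
    {"x": -0.14, "y": 6.1, "z": 0.08, "ax": 0, "ay": 0, "az": 0, "grip": 1},
    {"x": -0.14, "y": 6.1, "z": 0.08, "ax": 0, "ay": 0, "az": 0, "grip": 1}
  ]
}}

```text
time_s: 11.08
eef_pos: [0.6016, -0.0746, 0.2015]
eef_rot: [-0.382, 0.921, -0.067, 0.029]
wrist_force: [-0.2, -0.4, -1.3]
opening: 0.235
```

```bash
cat > chk.py <<'E'
from h import *
import sys
n=sys.argv[1]
from tgt import E
from fit import X
p,R,s=pose();e=p+R@E;pk=np.load('stand.npy');print(s['time_s'],p,s['wrist_force'],'eye',e)
print('out of fit rest',(np.linalg.inv(__import__('fit').fr(pk[2]))@(e-X(pk,(0,'s',0)))*1000).round(1))
print('pred eye',proj('top',e),proj('scene',e),'tip',proj('top',X(pk,(0,'s',65))),proj('scene',X(pk,(0,'s',65))))
a=snap('scene',n+'s')[:,:,::-1];b=snap('top',n+'t')[:,:,::-1]
ec=proj('scene',e);et=proj('top',e)
def crop(im,c):
    x,y=int(c[0])-20,int(c[1])-20;print('origin',x,y);return cv2.resize(np.ascontiguousarray(im[y:y+40,x:x+40]),(400,400),interpolation=cv2.INTER_NEAREST)
cv2.imwrite('pics/%sc.png'%n,np.hstack([crop(a,ec),crop(b,et)]))
E
python3 chk.py k1; python3 tgt.py 80
```

```text
11.075 [ 0.60157016 -0.07456206  0.20154923] [-0.18079697 -0.35171018 -1.27372136] eye [ 0.59349197 -0.13265522  0.23196795]
out of fit rest [ 0.3 -0.2 80.3]
pred eye [345.24622751 201.88119191] [273.33981165 210.53865839] tip [349.71428308 203.83957386] [272.41946775 211.89956636]
origin 253 190
origin 325 181
q [ 0.021  0.48   1.522 -0.789  1.379  0.424]
out 80.0 eye [ 0.5932 -0.1327  0.2316] tcp [ 0.6012 -0.0747  0.2011]
shift cm [-0.04  0.06  0.01] turn [-0.001 -0.002  0.002] steps 0.010923579433538562 0.01571553955907249
```

View pics/k1c.png

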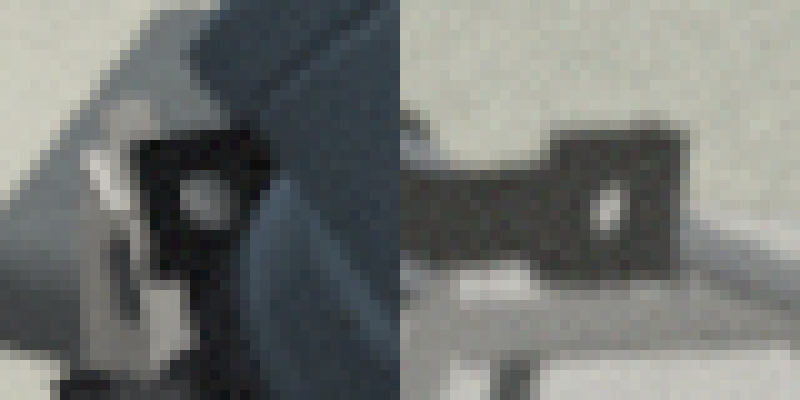

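Run:
```python
import cv2,numpy as np
a=cv2.imread('pics/t0.png').astype(float)
b=cv2.imread('pics/t7.png').astype(float)
m=((a+b)/2).clip(0,255).astype('uint8')
k=cv2.imread('pics/k1t.png')
f=lambda im:cv2.resize(im[190:230,340:380],(400,400),interpolation=cv2.INTER_NEAREST)
cv2.imwrite('pics/pt.png',np.hstack([f(m),f(k)]))
```

```text
(no output)
```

View pics/pt.png

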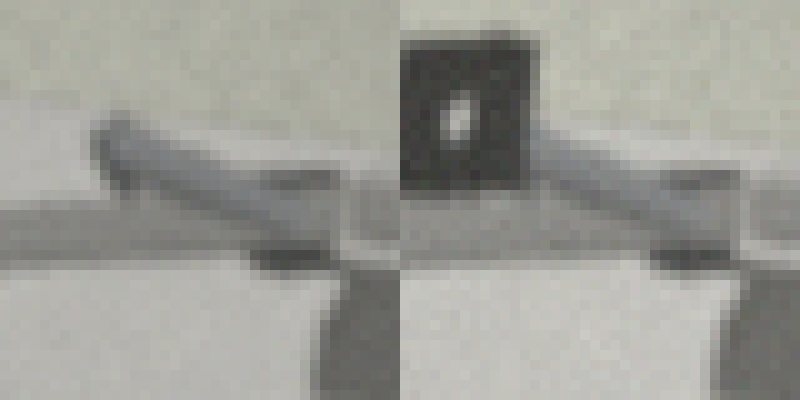

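```bash
python3 tgt.py 66,60 1.3
```

```text
q [ 0.021  0.48   1.522 -0.789  1.379  0.424]
out 66.0 eye [ 0.593  -0.1427  0.2217] tcp [ 0.601  -0.0846  0.1912]
shift cm [0.09 1.46 0.01] turn [-0.001 -0.002  0.002] steps 0.23362882192395967 0.01571553955907249
out 60.0 eye [ 0.5924 -0.1469  0.2175] tcp [ 0.6004 -0.0888  0.187 ]
shift cm [0.09 2.06 0.01] turn [-0.001 -0.002  0.002] steps 0.3294874562223587 0.01571553955907249
```

Call:
{"name": "apply_moves", "arguments": {
  "increments": [
    {"x": 0.09, "y": 0.4, "z": 0, "ax": 0, "ay": -0.002, "az": 0.002, "grip": 1},
    {"x": 0.09, "y": 0.8, "z": 0, "ax": 0, "ay": -0.002, "az": 0.002, "grip": 1},
    {"x": 0.09, "y": 1.2, "z": 0, "ax": 0, "ay": -0.002, "az": 0.002, "grip": 1},
    {"x": 0.09, "y": 1.45, "z": 0, "ax": 0, "ay": -0.002, "az": 0.002, "grip": 1},
    {"x": 0.09, "y": 1.45, "z": 0, "ax": 0, "ay": -0.002, "az": 0.002, "grip": 1}
  ]
}}

```text
time_s: 11.8
eef_pos: [0.6009, -0.0849, 0.1911]
eef_rot: [-0.382, 0.921, -0.068, 0.028]
wrist_force: [-0.9, -0.4, -2.3]
opening: 0.232
```

```bash
python3 chk.py k2; python3 -c "
from h import *
p,R,s=pose();print('force tool',R.T@s['wrist_force'],R.T@s['torque'])"
```

```text
11.8 [ 0.60085141 -0.08489172  0.19112496] [-0.89942183 -0.40564757 -2.30852784] eye [ 0.5928606  -0.14299807  0.22154156]
out of fit rest [ 1.2 -0.1 65.7]
pred eye [349.61974456 203.25879805] [272.01136911 211.88571274] tip [349.71428308 203.83957386] [272.41946775 211.89956636]
origin 252 191
origin 329 183
force tool [0.56635962 0.79829299 1.50785921] [ 0.40191175 -0.02372173  0.00956349]
```

View pics/k2c.png

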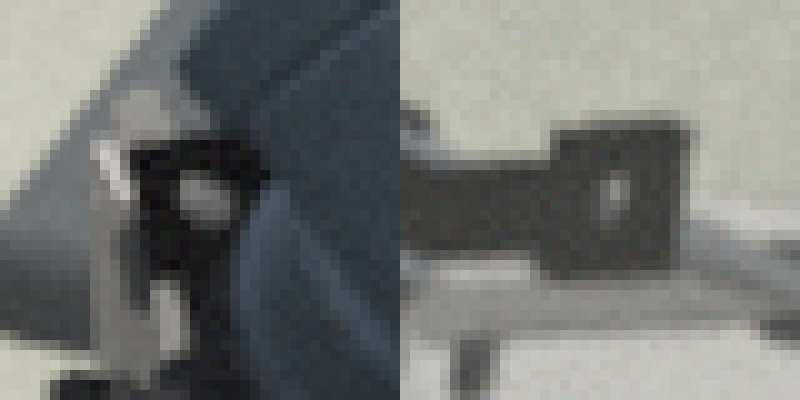

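Call:
{"name": "apply_moves", "arguments": {
  "increments": [
    {"x": 0, "y": 0.2, "z": 0, "ax": 0, "ay": 0, "az": 0, "grip": 1},
    {"x": 0, "y": 0.4, "z": 0, "ax": 0, "ay": 0, "az": 0, "grip": 1},
    {"x": 0, "y": 0.4, "z": 0, "ax": 0, "ay": 0, "az": 0, "grip": 1}
  ]
}}

```text
time_s: 12.28
eef_pos: [0.6002, -0.0876, 0.1883]
eef_rot: [-0.382, 0.921, -0.068, 0.028]
wrist_force: [-1.6, 1.3, -0.1]
opening: 0.238
```

```bash
cat > f.py <<'E'
from h import *
from tgt import E
from fit import X,fr
p,R,s=pose();e=p+R@E;pk=np.load('stand.npy')
print(s['time_s'],'F tool',(R.T@s['wrist_force']).round(1),'M',(R.T@s['torque']).round(2),'eye in peg frame mm',(fr(pk[2]).T@(e-X(pk,(0,'s',0)))*1000).round(1))
E
python3 f.py
```

```text
12.275 F tool [-1.8 -0.7  0.8] M [0.41 0.07 0.35] eye in peg frame mm [ 0.9 -0.  61.7]
```

Call:
{"name": "apply_moves", "arguments": {
  "increments": [
    {"x": -0.05, "y": 0, "z": 0.03, "ax": 0, "ay": 0, "az": 0, "grip": 1},
    {"x": -0.05, "y": 0.2, "z": 0.03, "ax": 0, "ay": 0, "az": 0, "grip": 1},
    {"x": -0.05, "y": 0.4, "z": 0.03, "ax": 0, "ay": 0, "az": 0, "grip": 1},
    {"x": -0.05, "y": 0.4, "z": 0.03, "ax": 0, "ay": 0, "az": 0, "grip": 1}
  ]
}}

```text
time_s: 12.78
eef_pos: [0.5993, -0.0902, 0.185]
eef_rot: [-0.382, 0.921, -0.068, 0.028]
wrist_force: [-0.4, 0.0, -1.1]
opening: 0.235
```

```bash
python3 f.py; python3 chk.py k3
```

```text
12.775 F tool [-0.4  0.8  0.8] M [0.49 0.04 0.08] eye in peg frame mm [ 0.4  0.3 57.5]
12.775 [ 0.59932968 -0.09022704  0.1850416 ] [-0.38467754  0.02166134 -1.09984253] eye [ 0.59134371 -0.14833421  0.21545788]
out of fit rest [ 0.4  0.3 57.5]
pred eye [351.83039332 204.55282641] [271.77771007 212.69288536] tip [349.71428308 203.83957386] [272.41946775 211.89956636]
origin 251 192
origin 331 184
```

View pics/k3c.png

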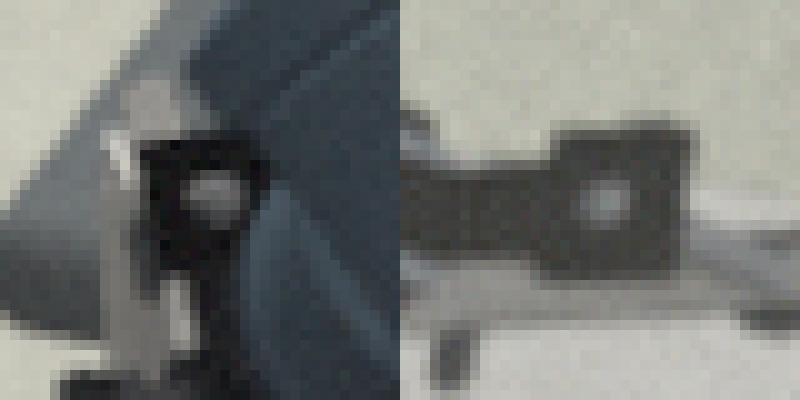

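The peg tip now shows in the eye, at (606,204) in the right crop, and the forces are low. I'll keep sliding down.

Call:
{"name": "apply_moves", "arguments": {
  "increments": [
    {"x": 0, "y": 0.2, "z": 0, "ax": 0, "ay": 0, "az": 0, "grip": 1},
    {"x": 0, "y": 0.4, "z": 0, "ax": 0, "ay": 0, "az": 0, "grip": 1},
    {"x": 0, "y": 0.6, "z": 0, "ax": 0, "ay": 0, "az": 0, "grip": 1},
    {"x": 0, "y": 0.7, "z": 0, "ax": 0, "ay": 0, "az": 0, "grip": 1}
  ]
}}

```text
time_s: 13.38
eef_pos: [0.5986, -0.0952, 0.1801]
eef_rot: [-0.382, 0.921, -0.068, 0.028]
wrist_force: [-0.8, -0.2, -1.3]
opening: 0.235
```

```bash
python3 f.py
```

```text
13.375 F tool [-0.7  1.1  0.7] M [ 0.52 -0.01  0.06] eye in peg frame mm [ 0.4  0.3 50.4]
```

Call:
{"name": "apply_moves", "arguments": {
  "increments": [
    {"x": 0, "y": 0.2, "z": 0, "ax": 0, "ay": 0, "az": 0, "grip": 1},
    {"x": 0, "y": 0.5, "z": 0, "ax": 0, "ay": 0, "az": 0, "grip": 1},
    {"x": 0, "y": 0.8, "z": 0, "ax": 0, "ay": 0, "az": 0, "grip": 1},
    {"x": 0, "y": 1.0, "z": 0, "ax": 0, "ay": 0, "az": 0, "grip": 1}
  ]
}}

```text
time_s: 13.88
eef_pos: [0.5975, -0.1023, 0.1728]
eef_rot: [-0.382, 0.921, -0.068, 0.028]
wrist_force: [0.3, 0.2, -0.9]
opening: 0.236
```

```bash
python3 f.py
```

```text
13.875 F tool [0.3 0.5 0.8] M [0.47 0.03 0.03] eye in peg frame mm [ 0.4  0.4 40.1]
```

Call:
{"name": "apply_moves", "arguments": {
  "increments": [
    {"x": 0, "y": 0.2, "z": 0, "ax": 0, "ay": 0, "az": 0, "grip": 1},
    {"x": 0, "y": 0.5, "z": 0, "ax": 0, "ay": 0, "az": 0, "grip": 1},
    {"x": 0, "y": 0.8, "z": 0, "ax": 0, "ay": 0, "az": 0, "grip": 1},
    {"x": 0, "y": 1.1, "z": 0, "ax": 0, "ay": 0, "az": 0, "grip": 1},
    {"x": 0, "y": 1.4, "z": 0, "ax": 0, "ay": 0, "az": 0, "grip": 1}
  ]
}}

```text
time_s: 14.5
eef_pos: [0.596, -0.1123, 0.1627]
eef_rot: [-0.382, 0.921, -0.068, 0.028]
wrist_force: [0.7, 0.7, -1.1]
opening: 0.235
```

```bash
python3 f.py
```

```text
14.5 F tool [0.6 0.3 1.3] M [0.44 0.04 0.01] eye in peg frame mm [ 0.4  0.4 25.9]
```

Call:
{"name": "apply_moves", "arguments": {
  "increments": [
    {"x": 0, "y": 0.3, "z": 0, "ax": 0, "ay": 0, "az": 0, "grip": 1},
    {"x": 0, "y": 0.6, "z": 0, "ax": 0, "ay": 0, "az": 0, "grip": 1},
    {"x": 0, "y": 0.9, "z": 0, "ax": 0, "ay": 0, "az": 0, "grip": 1},
    {"x": 0, "y": 1.2, "z": 0, "ax": 0, "ay": 0, "az": 0, "grip": 1},
    {"x": 0, "y": 1.5, "z": 0, "ax": 0, "ay": 0, "az": 0, "grip": 1}
  ]
}}

```text
time_s: 15.12
eef_pos: [0.5944, -0.1229, 0.1519]
eef_rot: [-0.382, 0.921, -0.068, 0.028]
wrist_force: [0.5, 0.1, -0.7]
opening: 0.235
```

```bash
python3 f.py
```

```text
15.125 F tool [0.5 0.3 0.6] M [0.46 0.03 0.01] eye in peg frame mm [ 0.4  0.4 10.7]
```

Call:
{"name": "apply_moves", "arguments": {
  "increments": [
    {"x": 0, "y": 0.1, "z": 0, "ax": 0, "ay": 0, "az": 0, "grip": 1},
    {"x": 0, "y": 0.25, "z": 0, "ax": 0, "ay": 0, "az": 0, "grip": 1},
    {"x": 0, "y": 0.4, "z": 0, "ax": 0, "ay": 0, "az": 0, "grip": 1},
    {"x": 0, "y": 0.4, "z": 0, "ax": 0, "ay": 0, "az": 0, "grip": 1}
  ]
}}

```text
time_s: 15.62
eef_pos: [0.5941, -0.1257, 0.1492]
eef_rot: [-0.382, 0.921, -0.068, 0.028]
wrist_force: [0.3, 0.1, -0.8]
opening: 0.237
```

```bash
python3 f.py
```

```text
15.625 F tool [0.3 0.5 0.6] M [ 0.41  0.01 -0.02] eye in peg frame mm [0.4 0.4 6.8]
```

Call:
{"name": "apply_moves", "arguments": {
  "increments": [
    {"x": 0, "y": 0.08, "z": 0, "ax": 0, "ay": 0, "az": 0, "grip": 1},
    {"x": 0, "y": 0.16, "z": 0, "ax": 0, "ay": 0, "az": 0, "grip": 1},
    {"x": 0, "y": 0.16, "z": 0, "ax": 0, "ay": 0, "az": 0, "grip": 1}
  ]
}}

```text
time_s: 16.0
eef_pos: [0.5942, -0.1261, 0.1487]
eef_rot: [-0.382, 0.921, -0.068, 0.028]
wrist_force: [-1.3, 5.8, 3.8]
opening: 0.234
```

```bash
python3 f.py;python3 chk.py k4
```

```text
16.0 F tool [-2.2 -6.6  1.3] M [0.42 0.   0.38] eye in peg frame mm [0.6 0.4 6.1]
16.0 [ 0.59415657 -0.1261186   0.14872278] [-1.3152491   5.80042194  3.78549824] eye [ 0.58615997 -0.18422986  0.17912846]
out of fit rest [0.6 0.4 6.1]
pred eye [366.35972567 210.4024936 ] [268.4416513 216.9100936] tip [349.71428308 203.83957386] [272.41946775 211.89956636]
origin 248 196
origin 346 190
```

View pics/k4c.png

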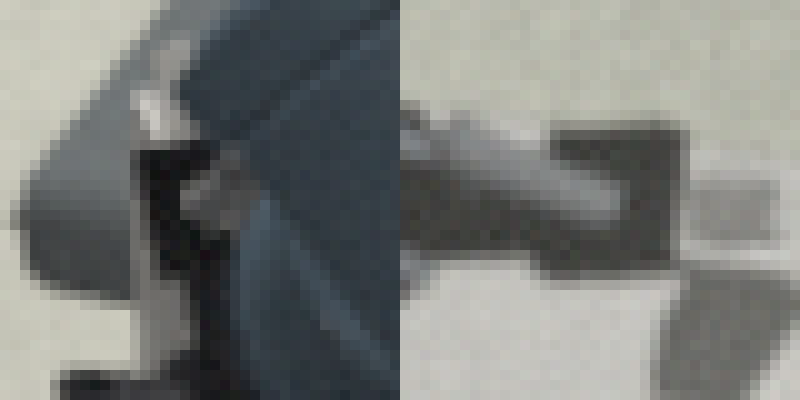

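Call:
{"name": "apply_moves", "arguments": {
  "increments": [
    {"x": -0.02, "y": 0, "z": 0, "ax": 0, "ay": 0, "az": 0, "grip": 0.7},
    {"x": -0.02, "y": 0, "z": 0, "ax": 0, "ay": 0, "az": 0, "grip": 0.6},
    {"x": -0.02, "y": 0, "z": 0, "ax": 0, "ay": 0, "az": 0, "grip": 0.4},
    {"x": -0.02, "y": 0, "z": 0, "ax": 0, "ay": 0, "az": 0, "grip": 0.3},
    {"x": -0.02, "y": 0, "z": 0, "ax": 0, "ay": 0, "az": 0, "grip": 0.3}
  ]
}}

```text
time_s: 16.73
eef_pos: [0.5939, -0.1262, 0.1486]
eef_rot: [-0.382, 0.921, -0.068, 0.028]
wrist_force: [-0.1, -0.3, -0.3]
opening: 0.699
```

```bash
python3 f.py;python3 look.py w8; python3 chk.py k5
```

```text
16.725 F tool [-0.1  0.5 -0. ] M [ 0.37  0.03 -0.05] eye in peg frame mm [0.3 0.4 6. ]
[ 0.59390574 -0.12619262  0.14864484] [[ 0.989 -0.104  0.104]
 [-0.147 -0.699  0.7  ]
 [-0.    -0.708 -0.706]] [-0.062  0.524  1.582 -0.833  1.256  0.448] 16.725
16.775 [ 0.59393657 -0.12616396  0.14865363] [-0.92957366 -0.54908592 -0.39878216] eye [ 0.58594208 -0.18427348  0.1790632 ]
out of fit rest [0.3 0.4 6. ]
pred eye [366.37715028 210.50158218] [268.51307753 216.90237962] tip [349.71428308 203.83957386] [272.41946775 211.89956636]
origin 248 196
origin 346 190
```

View pics/w8.png

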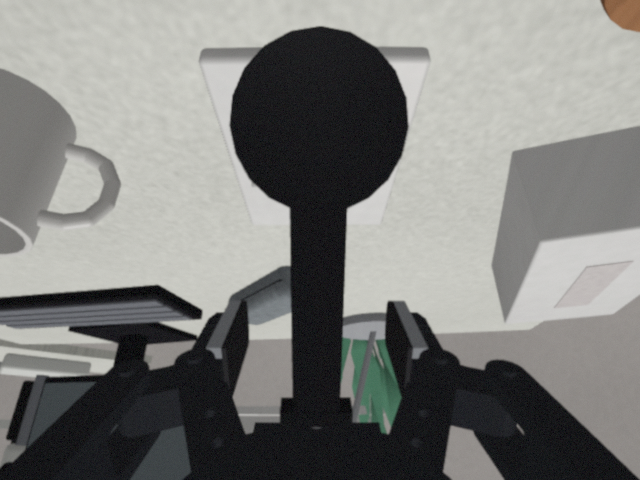

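View pics/k5c.png

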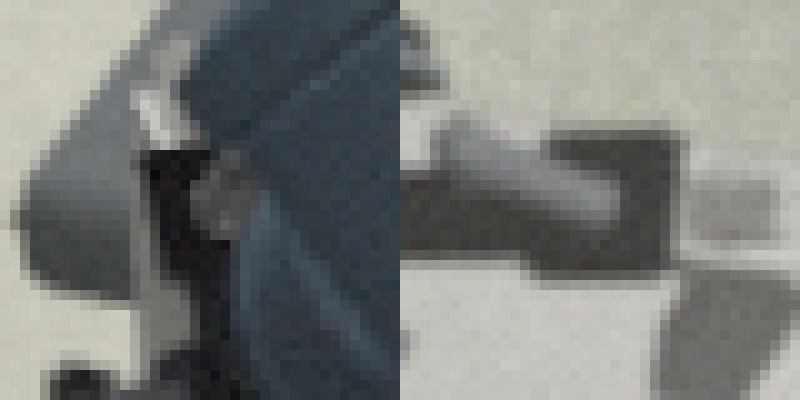

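Released, and the paddle stays centred on the rest with the disc at (320,118). I'll retreat straight out along the normal, then up and away.

Call:
{"name": "apply_moves", "arguments": {
  "increments": [
    {"x": 0, "y": -0.5, "z": 0, "ax": 0, "ay": 0, "az": 0, "grip": 0.2},
    {"x": 0, "y": -2, "z": 0.2, "ax": 0, "ay": 0, "az": 0, "grip": 0.1},
    {"x": 0, "y": -5, "z": 0.5, "ax": 0, "ay": 0, "az": 0, "grip": 0},
    {"x": 0, "y": -9, "z": 1, "ax": 0, "ay": 0, "az": 0, "grip": 0},
    {"x": 0, "y": -13, "z": 1.5, "ax": 0, "ay": 0, "az": 0, "grip": 0},
    {"x": 0, "y": -17, "z": 2, "ax": 0, "ay": 0, "az": 0, "grip": 0},
    {"x": 0, "y": -17, "z": 2, "ax": 0, "ay": 0, "az": 0, "grip": 0},
    {"x": 0, "y": -17, "z": 2, "ax": 0, "ay": 0, "az": 0, "grip": 0}
  ]
}}

```text
time_s: 17.88
eef_pos: [0.6133, 0.0069, 0.2546]
eef_rot: [-0.382, 0.921, -0.068, 0.028]
wrist_force: [0.0, 0.4, 0.1]
opening: 1.003
```

```bash
python3 look.py w9; python3 chk.py k6
python3 - <<'E'
import cv2,numpy as np
a=cv2.imread('pics/k6s.png');b=cv2.imread('pics/k6t.png')
cv2.imwrite('pics/k6z.png',np.hstack([cv2.resize(a[180:300,220:340],(400,400),interpolation=3),cv2.resize(b[170:270,310:410],(400,400),interpolation=3)]))
E
```

```text
[0.61332991 0.00685776 0.25458649] [[ 0.989 -0.104  0.103]
 [-0.146 -0.699  0.7  ]
 [-0.001 -0.708 -0.706]] [ 0.144  0.484  1.398 -0.743  1.547  0.421] 17.875
17.925 [0.61301196 0.00627248 0.25404415] [-0.23414525  0.40631659 -0.34666622] eye [ 0.60505035 -0.05183065  0.28447454]
out of fit rest [-1.000e-01  2.050e+01  1.752e+02]
pred eye [308.52310249 190.67535467] [282.15844568 210.27660168] tip [349.71428308 203.83957386] [272.41946775 211.89956636]
origin 262 190
origin 288 170
```

View pics/w9.png

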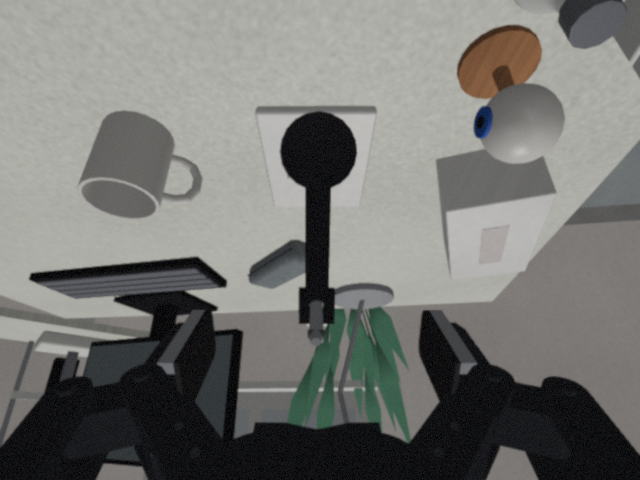

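View pics/k6z.png

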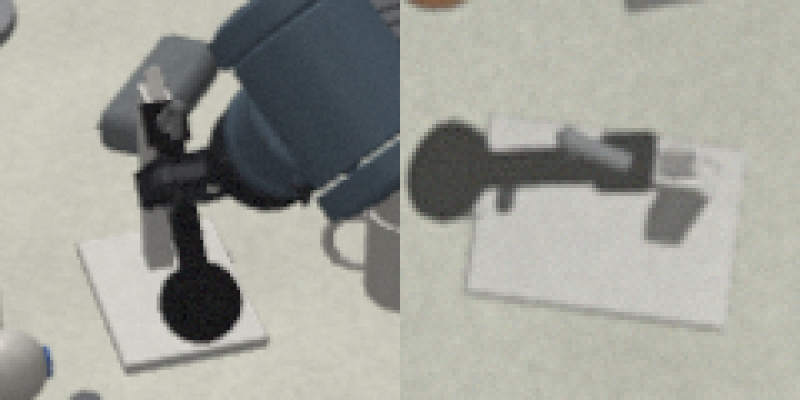

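Run:
```python
import cv2,numpy as np
a=cv2.imread('pics/w9.png');b=cv2.imread('pics/k6t.png')
cv2.imwrite('pics/w9z.png',np.hstack([cv2.resize(a[270:355,280:360],(400,425),interpolation=3),cv2.resize(b[190:230,335:375],(400,425),interpolation=3)]))
```

```text
(no output)
```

View pics/w9z.png

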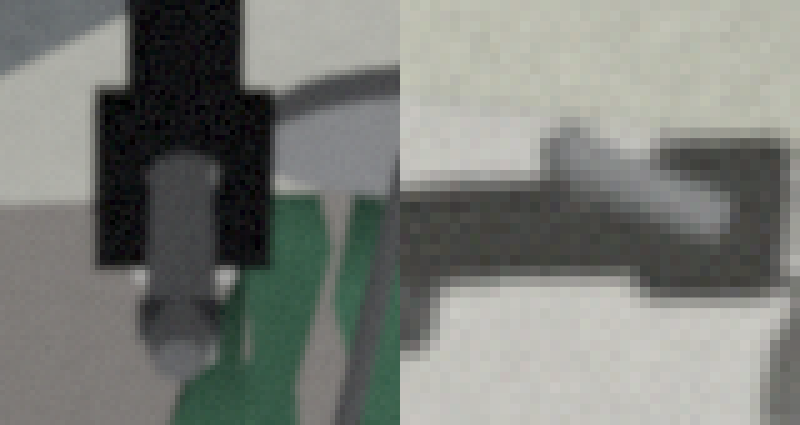

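The paddle hangs on the rest, but the flap is unclear from here. I'll view it from the side, as I did before hanging.

Run:
```python
from h import *
mv([0.45,-0.11,0.36],frame([0.187,.982,0]))
```

```text
shift cm [-14.43   2.3  -17.29] turn [0.785 0.039 0.013] steps 3.621404048501601 4.208194633539073
```

Call:
{"name": "apply_moves", "arguments": {
  "increments": [
    {"x": -4, "y": -1, "z": -1, "ax": 0.1, "ay": 0, "az": 0, "grip": 0},
    {"x": -8, "y": -2, "z": -4, "ax": 0.25, "ay": 0.01, "az": 0, "grip": 0},
    {"x": -12, "y": -2, "z": -8, "ax": 0.4, "ay": 0.02, "az": 0, "grip": 0},
    {"x": -14.4, "y": 0, "z": -13, "ax": 0.6, "ay": 0.03, "az": 0.01, "grip": 0},
    {"x": -14.4, "y": 2.3, "z": -17.3, "ax": 0.785, "ay": 0.039, "az": 0.013, "grip": 0},
    {"x": -14.4, "y": 2.3, "z": -17.3, "ax": 0.785, "ay": 0.039, "az": 0.013, "grip": 0},
    {"x": -14.4, "y": 2.3, "z": -17.3, "ax": 0.785, "ay": 0.039, "az": 0.013, "grip": 0},
    {"x": -14.4, "y": 2.3, "z": -17.3, "ax": 0.785, "ay": 0.039, "az": 0.013, "grip": 0}
  ]
}}

```text
time_s: 19.02
eef_pos: [0.4503, -0.1084, 0.3591]
eef_rot: [0.704, -0.704, 0.066, -0.065]
wrist_force: [-0.7, 1.0, -0.6]
opening: 1.001
```

```bash
python3 look.py w10
python3 - <<'E'
from h import *
a=snap('scene','s10');b=snap('top','t10')
w=cv2.imread('pics/w10.png');cv2.imwrite('pics/w10z.png',cv2.resize(w[140:340,410:560],(600,800)[::1],interpolation=3)[:600] if 0 else cv2.resize(w[140:340,410:560],(450,600),interpolation=3))
E
```

```text
[ 0.45027225 -0.10842944  0.35912702] [[ 0.983 -0.001  0.184]
 [-0.184  0.001  0.983]
 [-0.002 -1.     0.   ]] [-0.493 -0.148  1.735 -0.     1.556 -0.308] 19.025
```

View pics/w10z.png

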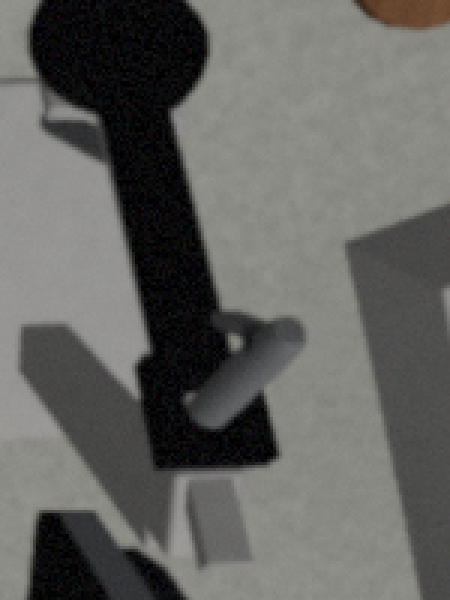

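View pics/s10.png

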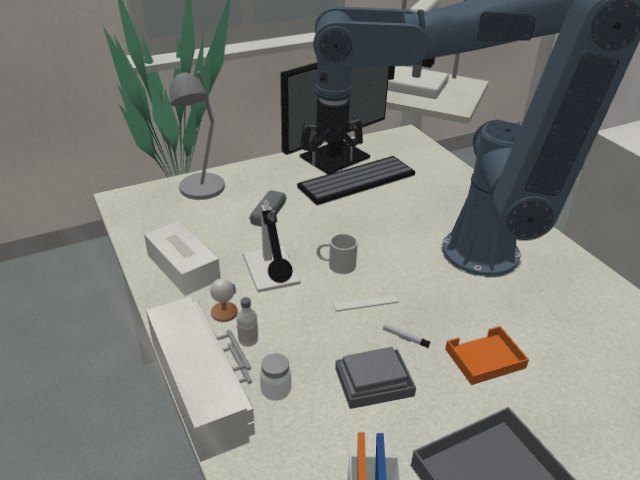

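View pics/t10.png

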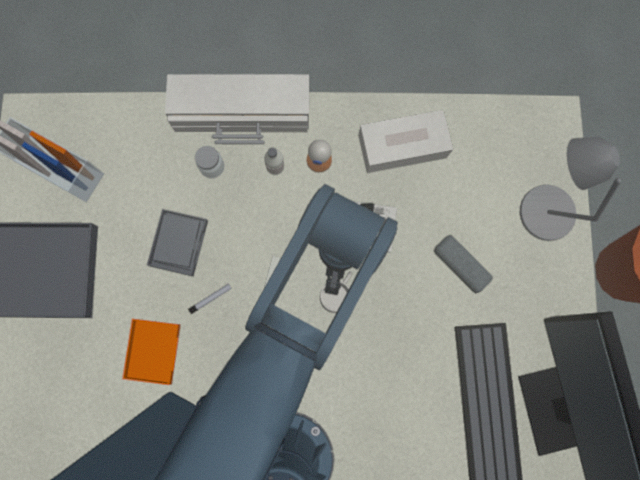

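The flap stands open: a light gap shows between it and the peg at (235,343) in the crop. The paddle lies along the rest, the boxes are flat at (375,372) in the scene view, and the bystanders look unmoved. Handing in.

Run:
```python
import cv2,numpy as np
a=cv2.imread('pics/s0.png').astype(int);b=cv2.imread('pics/s10.png').astype(int)
d=abs(a-b).max(2)
for n,(x0,y0,x1,y1) in dict(torch=(378,318,435,352),rule=(328,292,402,314),mug=(315,232,360,275),cleaner=(234,296,260,346),jar=(258,352,294,400),eyem=(208,276,238,320),case=(248,188,262,226),boxes=(335,345,415,405)).items(): print(n,(d[y0:y1,x0:x1]>40).mean().round(3))
from bench import ticket
print(ticket.hand_in())
```

```text
torch 0.03
rule 0.0
mug 0.0
cleaner 0.0
jar 0.0
eyem 0.0
case 0.0
boxes 0.118
the job is handed in; nothing more can be done
None
```

The paddle is hanging on the stand's peg and I've handed the job in at about 19 s of the 56 s allowed; no verdict came back.

**What I did:** I drew the paddle out through the gap and tilted it slightly near the end so the eye end cleared the rule. I then slid the eye down the peg until the paddle touched the rest with about 6.6 N, let go, and backed the arm clear.

**Last checks:**
- **Paddle:** it lies along the rest with the peg through its eye. The side view shows the flap open above the eye, with a visible gap between it and the peg.
- **Boxes:** they look stacked flat in the grey tray. About 12% of the pixels around them changed between the first and last pictures, as expected since they settled.
- **Bystanders:** the rule, mug, cleaner, jar, eye model and the part of the glasses case I checked show no change.
- **Pen torch:** about 3% of the pixels around it changed. I felt no contact and it looks to be in the same place, but I didn't look into the difference.
- **Peg position:** the camera views disagreed by 1–2 mm on its sideways position. I settled that by feel: the contact was about 2 N and went away after a 0.5 mm shift.
- **Forces:** every reading I took was under 10 N.

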